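# Clamp the gas cell in the filling cradle

## Robot

A 6-joint arm with a two-finger parallel gripper is mounted at the origin on the work surface. World frame = base frame: x ahead of the robot, y to its left, z up, the work surface at z = 0. Lengths are in m, angles in rad, forces in N, time in s.
With the tool pointing down it reaches from about 0.225 to 0.875 m from the base axis. Payload 3.4 kg.
Tool frame: the origin (TCP) lies midway between the tips of the shut fingers; the grasp point (between the pads) lies 19 mm behind it (manip.pinch_z is the distance from the TCP to the grasp point, in m); z points along the fingers, y is the line along which they close (so a half turn about z gives the same grasp; the last joint's range is limited). The gripper opens to 85 mm and grips with 20 to 120 N. Pads are 22 mm wide; open, the fingers measure 114 mm over their backs; the gripper's body (76 mm by 85 mm) begins 54 mm behind the grasp point. The pads swing forward as they close: fully open they stand 13 mm farther back than shut.
Start: joints at [1.008, 0.276, 1.505, -0, 1.361, -0.121], TCP at [0.246, 0.52, 0.2] pointing down, gripper open.
Joint ranges: [-2.89, 2.89], [-0.75, 2.08], [0.22, 2.7], [-1.18, 4.32], [0.11, 2.71], [-2.7, 2.7]. Speed limits (rad/s): [2.57, 2.57, 3.14, 3.14, 3.14, 3.14].

## Interface

Orientations are given as a unit quaternion [w, x, y, z].
In Python, from rig import manip gives the robot as it stands.
- The arm moves only by the tool carry_out, never from a script. Its arguments are lists of equal length, an entry for each row: "delta_pos": the shift along the tool's x, y, z scaled (see below), a list of three; "turn": the turn, a rotation vector about the tool's x, y, z scaled (see below), a list of three; "claw": the closure, from -1 (fully open) to 1 (shut). A call has 1 to 12 rows; each row is the pose to reach, as a shift and turn from the pose commanded when the call began, along the tool's axes at that moment; what a row does not reach only later rows make up. The controller multiplies each number of a shift by 400 mm and each number of a turn by 30 degrees. A row lasts 1/10 s, in which the tool goes at most 50 mm and 8.59 degrees, less where a joint would pass 70% of its speed; a pose out of reach is approached as far as the arm can. A call with a number of a shift or a turn outside -1 to 1 is refused whole. A call with a gripper value outside its range is refused whole. The fingers move at their own pace and stop on an object; "force" is the grip in N (left out, the last holds). Time passes only in rows, so rows that repeat a pose let the fingers close. It gives the time, the measured TCP pose, the force, the opening and the grip force at its end, in the units of the state.
- manip.get_state(): the state, without advancing time (a new reading comes with each control period).
- manip.get_image(name): name is "scene" or "top" or "wrist"; returns a dict with "image" (420x560x3 uint8, red, green, blue), "z_map" (420x560 float32, m along the optical axis (not along the pixel's ray), 0 where there is no reading), "fx", "fy", "cx", "cy" (pixels), "k1" (the pictures are not rectified: a ray, as slopes to the right and down, at radius r is drawn at 1 + k1 r^2 times it, then the intrinsics apply), "world_to_cam" (4x4, takes a point from world to camera coordinates). Camera axes: x right, y down, z forward; pixel columns grow to the right and rows downward; lengths in m; the calibration is good to about 2 mm. A picture is of the moment at which its call begins.
- manip.sign_off(): hands the job in; it is judged then, once.
Trained networks look in the newest picture that a camera, given by its name, has taken for a name from the list of things; names that differ only in an ending like _2 or _b are one class to them, and where a whole thing is asked for, a point or a joint stands for the part that bears it (a point fixed in the world has none). Each returns a list of dicts, best first, with "score" (0 to 1); they miss things now and then, are a little off and sometimes report something else, mostly with a low value. They report only what shows in the picture. A call takes as long as a camera call. They do not tell look-alikes from the thing itself.
- manip.spot_in(camera, query): "point" ([x, y, z] in m, in world coordinates, good to about 4 mm: the middle of the surface that is visible of it).
- manip.place_of(camera, query): "point" ([x, y, z] in m, in world coordinates, good to about 4 mm: a listed point, or the origin of a listed thing).
The state is a dict: "clock": time; "qpos": joint angles; "qd": joint speeds; "effort": joint torques, N m; "position": TCP position; "ee_rot": TCP orientation; "contact_force": force on the tool from outside, world axes, zero at the start; "moment": the same for the moment, N m; "width": finger opening in m; "gripper_force": force on a finger pad.
Only numpy, scipy, OpenCV 4.12 (cv2) and the standard library are available. Lean on these libraries where they do the work, as an engineer would, in place of code of your own. Each camera call takes 0.05 s, during which the arm holds its last target. There are 200 camera calls.

## Task

Load the tall gas cell that stands on the bench into the filling cradle: slacken the tailstock's clamp knob and slide the tailstock back, lay the cell on its side in the trough with its valve pointing straight up, bring the tailstock forward until the cell is against the stop and the sprung nose is pressed about half-way in, and tighten the knob so that it stays so. Do not drop the cell or let it topple, and leave the short cell, the jar and the pellet die where they stand.

Things in the scene. Friction and masses are not known exactly. Their poses are not given: they have to be found in the camera images.
- bed: Filling cradle, fixed: base plate 105 x 296 x 8 mm, on it an aluminium extrusion 73 wide, 270 long, its top a flat trough floor 36 mm above the bench. Origin: centre of underside; z up; y along the trough from head to tailstock, x across. Low walls, 53 mm apart inside, 12 mm high, chamfered tops, at y = -105 to -75 and -10 to +135 mm; between them the sides are open for fingers. A cell in it has its axis 60 mm up.
- head_face (a point): On the bed, axes as the bed's, at y = -105 mm: centre of the face of the grey head block (73 wide, 30 thick, top 106 mm above the bench), 60 mm above the bench. The stop, a round steel screw 34 mm across, reaches 4 to 14 mm out of it towards the tailstock, set differently each time, not measured. A leaning gripper does not fit between head and tailstock.
- carriage (a joint): Position of the tailstock along the trough, m: 0 (nearest the head) to 0.082 (farthest back). The tip of its unpressed nose is 60 mm + this from the head's face, so the 110 mm cell goes in only once it is slid back. Starts at 0 to 0.03, clamped. Free, it slides with about 1.2 N of drag.
- tailstock (a point): Centre of the tailstock's front face, 60 mm above the bench, axes as the bed's. The tailstock is a grey block 68 wide, 60 long (towards +y), top 104 mm above the bench. A sprung round nose, 32 mm across, stands 12 mm out of the face towards the head, presses in by 10 mm: 3 N at first, 1.2 N more per mm. The middle of a cell touching it is 67 mm from here, 62 with the nose half in.
- clamp_knob (a joint): Angle of the clamp knob, rad, 0 to 3.0, growing clockwise seen from above, which tightens. Below 1.35 the tailstock is free; from about 1.4 the clamp bites and turning gets steadily stiffer (0.1 N m free, 0.05 N m more per rad past the bite); above 1.55 it holds the nose spring. Starts tight, 2.3 to 2.6. Stays where it is left.
- knob_grip (a point): Grip point of the clamp knob, on its vertical axis, on top of the tailstock, 42 mm behind the nose's free tip, 134 mm above the bench. The knob is a black T-bar 66 long, 14 thick, 28 mm tall (116 to 144 mm above the bench) on a 12 mm stem. The bar lies along this point's x axis, which is the bed's x axis when the joint is 0. The knob also serves to push and pull the tailstock.
- cell: Tall gas cell, loose: steel block 48 x 48 mm in section, 110 mm long with a round window holder at each end, about 0.42 kg. Origin: its middle; z along its length, up as it stands at the start; x towards the valve, a stub with a black cap 18 mm across, 13 mm out of one side face, 32 mm from the middle towards the foot. y faces plain. Stands in one of three places, valve roughly towards -y.
- short_cell: Bystander: a like cell but only 72 mm long, upright at the start. Origin: its middle, z along its length. Other clutter stands beyond and to the left of the cradle; the bench between cradle and robot is clear.
- jar: Bystander: brown jar with black lid, 54 mm across, 85 mm tall. Origin: centre of its underside.
- die: Bystander: steel pellet die, round, 60 mm across the foot, 85 mm tall, to the left of the cradle. Origin: centre of its underside.
There are look-alikes about, which are no part of the job. Leave any purple look-alike of the cell alone.

How it is judged:
On the way:
1. the clamp knob is slackened until the tailstock is free (value of joint clamp_knob below 1.35 rad), for 0.1 s.
At the end, for the whole second after the job is handed in: Tall cell lies in the trough (within 0.06 rad, 5 mm of centre), valve up (0.1 rad), pressed against the stop: nose in by 2 to 8.5 mm (cell middle 58.5 to 65 mm from the tailstock face); knob tight (above 1.55); all at rest and staying so, released (angle between cell's own x axis and vertical below 0.1 rad and angle between the z axis of cell and the y axis of bed, either way round below 0.06 rad and x of cell in the frame of bed between -0.005 and 0.005 m and z of cell in the frame of bed between 0.056 and 0.064 m and y of cell in the frame of bed between -0.05 and -0.032 m and y of cell in the frame of tailstock between -0.065 and -0.0585 m and value of joint clamp_knob above 1.55 rad and linear speed of cell below 0.01 m/s and velocity of joint carriage between -0.005 and 0.005 m/s); the robot touches nothing.
It fails at once if the tall cell topples or is flung round (over 6 rad/s) (angular speed of cell above 6 rad/s).
It fails at once if the tall cell is dropped (faster than 0.6 m/s while not gripped) (linear speed of cell above 0.6 m/s and contact force between the fingers and cell below 0.5 N).
It fails at once if the short cell, the jar or the pellet die is moved by more than 3 cm (distance of any of short_cell, jar, die from where it was at the start of the episode above 0.03 m).
It also fails if it takes over 72 s, if anything falls off the work surface, if the arm or the gripper's body presses on something with over 40 N, if the wrist force passes 120 N, or if a joint passes its speed limit or range.

## Working session

There is one attempt and no reset: what is moved stays moved. The work goes in short steps, Python scripts to look and compute and a tool call to move; the robot and the scene stay as the last step left them, time stands still between calls to the robot, and variables do not carry over. Pictures are saved under pics/ and viewed, at most 10 in all, crops included, and the job is handed in when it is done.

Besides the shell and the picture viewer there is one more tool, called after "Request:" as a command line: name --argument value ..., lists and objects as JSON in quotes. carry_out: Moves the arm, as the interface text tells. Shifts and turns lie within -1 to 1; 1 stands for 400 mm of shift or 30 degrees of turn. Its arguments: {"type":"object","properties":{"delta_pos":{"type":"array","items":{"type":"array","items":{"type":"number","minimum":-1,"maximum":1}}},"turn":{"type":"array","items":{"type":"array","items":{"type":"number","minimum":-1,"maximum":1}}},"claw":{"type":"array","items":{"type":"number"}},"force":{"type":"number"}},"required":["delta_pos","turn","claw"]}

```bash
ls; mkdir -p pics
cat > h.py <<'E'
import numpy as np, cv2
from rig import manip
from scipy.spatial.transform import Rotation as R
def snap(cam,name=None):
    d=manip.get_image(cam)
    if name: cv2.imwrite(f'pics/{name}.png',d['image'][:,:,::-1])
    return d
def cloud(d):
    "world xyz per pixel"
    h,w=d['z_map'].shape; u,v=np.meshgrid(np.arange(w),np.arange(h))
    K=np.array([[d['fx'],0,d['cx']],[0,d['fy'],d['cy']],[0,0,1.]])
    p=cv2.undistortPoints(np.stack([u,v],-1).reshape(-1,1,2).astype(float),K,np.array([d['k1'],0,0,0.])).reshape(h,w,2)
    z=d['z_map']; c=np.stack([p[...,0]*z,p[...,1]*z,z],-1); T=np.linalg.inv(d['world_to_cam'])
    P=c@T[:3,:3].T+T[:3,3]; P[z==0]=np.nan
    return P
def proj(d,p):
    c=d['world_to_cam']@np.r_[p,1]; s=c[:2]/c[2]; s=s*(1+d['k1']*(s@s))
    return np.round([s[0]*d['fx']+d['cx'],s[1]*d['fy']+d['cy']])
def pose():
    s=manip.get_state(); q=s['ee_rot']; return np.array(s['position']),R.from_quat([q[1],q[2],q[3],q[0]]),s
def rel(p,Rt=None):
    "delta_pos, turn numbers to reach world TCP p, rotation Rt from now"
    p0,R0,_=pose(); d=R0.inv().apply(np.array(p)-p0)/.4
    t=(R0.inv()*Rt).as_rotvec()/np.radians(30) if Rt is not None else np.zeros(3)
    return d.round(4),t.round(4)
E
python3 - <<'E'
from h import *
for c in ['scene','top']:
    d=snap(c,c+'0')
    for q in ['bed','head_face','tailstock','knob_grip','clamp_knob','cell','short_cell','jar','die']:
        for f in ['place_of']:
            for r in getattr(manip,f)(c,q)[:4]: print(c,q,f,np.round(r['point'],3),round(r['score'],2),proj(d,r['point']))
p,r,s=pose();print(p,r.as_matrix().round(3),s['clock'],s['width'])
E
```

```text
pics
scene bed place_of [0.592 0.107 0.001] 0.62 [293. 273.]
scene head_face place_of [0.611 0.002 0.061] 0.96 [256. 248.]
scene tailstock place_of [0.596 0.104 0.062] 0.76 [291. 261.]
scene knob_grip place_of [0.587 0.128 0.135] 0.57 [301. 246.]Traceback (most recent call last):
  File "<stdin>", line 6, in <module>
ValueError: it knows: bed, cell, die, head_face, jar, knob_grip, short_cell, tailstock
```

Run:
```python
from h import *
for c in ['scene','top']:
    d=snap(c,c+'0')
    for q in ['bed','head_face','tailstock','knob_grip','cell','short_cell','jar','die']:
        for r in manip.place_of(c,q)[:4]: print(c,q,np.round(r['point'],3),round(r['score'],2),proj(d,r['point']))
p,r,s=pose();print(p,r.as_matrix().round(3),s['clock'],s['width'])
```

```text
scene bed [0.595 0.108 0.001] 0.77 [293. 274.]
scene head_face [0.613 0.002 0.063] 0.91 [255. 248.]
scene tailstock [0.596 0.102 0.063] 0.59 [290. 261.]
scene knob_grip [0.593 0.13  0.132] 0.7 [300. 249.]
scene cell [ 0.428 -0.152  0.056] 0.86 [250. 184.]
scene cell [ 0.3   -0.222  0.054] 0.71 [256. 150.]
scene short_cell [ 0.454 -0.349  0.036] 0.86 [194. 168.]
scene jar [ 0.604 -0.228 -0.001] 0.71 [195. 224.]
scene die [0.472 0.407 0.   ] 0.55 [414. 294.]
top bed [ 0.59   0.108 -0.002] 0.76 [238. 177.]
top head_face [0.611 0.004 0.056] 0.67 [281. 166.]
top tailstock [0.594 0.1   0.059] 0.93 [240. 172.]
top knob_grip [0.595 0.132 0.13 ] 0.75 [223. 166.]
top cell [ 0.425 -0.159  0.052] 0.83 [348. 247.]
top cell [ 0.299 -0.228  0.056] 0.62 [377. 302.]
top jar [ 0.606 -0.231 -0.   ] 0.94 [374. 175.]
top die [0.464 0.406 0.002] 0.98 [113. 225.]
[0.24585184 0.51982275 0.20032313] [[-0.904  0.428  0.   ]
 [ 0.428  0.904  0.   ]
 [-0.     0.    -1.   ]] 1.15 0.08552187343504292
```

View pics/scene0.png

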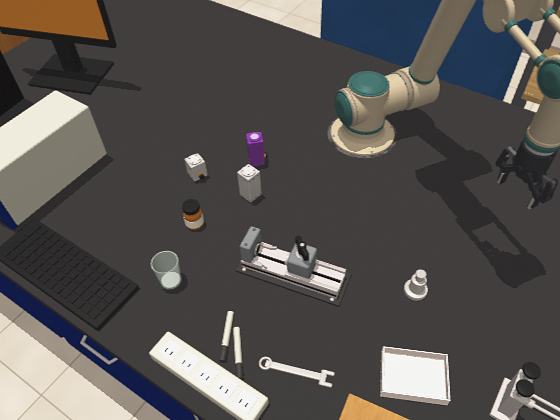

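View pics/top0.png

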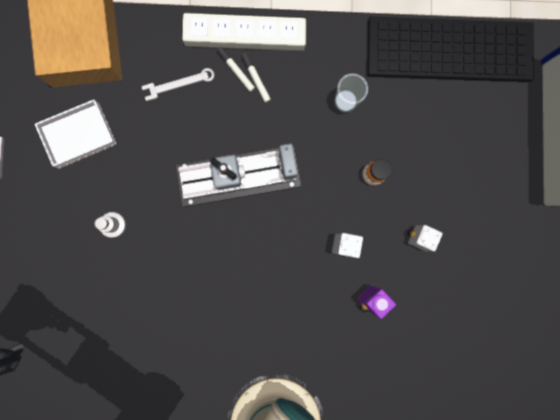

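The tall steel cell candidates are the steel one at scene (250,184) / top (348,247), the purple look-alike at scene (256,150) / top (377,302), and the short cell at scene (194,168) / top (427,238). By its description (tall, steel) I choose the one at scene (250,184). Next I fit its yaw, the knob bar and the bed from depth, and make a close crop.

Run:
```python
from h import *
im={}
def rect(pts): 
    (c,s,a)=cv2.minAreaRect((pts*1000).astype(np.float32)); return np.round(c,1),np.round(s,1),round(a,1)
for c in ['scene','top']:
    d=snap(c); P=cloud(d); im[c]=d['image']
    z=P[...,2]
    def sel(x,y,r,z0,z1): 
        return P[(np.hypot(P[...,0]-x,P[...,1]-y)<r)&(z>z0)&(z<z1)]
    k=sel(.428,-.155,.06,.10,.125); print(c,'celltop',len(k),np.median(k[:,2]).round(4),rect(k[:,:2]))
    k=sel(.428,-.155,.06,.012,.034); print(' low',len(k),rect(k[:,:2]), k.min(0).round(3),k.max(0).round(3))
    k=sel(.594,.131,.05,.128,.155); print(' knob',len(k),np.median(k[:,2]).round(4),rect(k[:,:2]))
    k=sel(.594,.131,.08,.096,.111); print(' tail',len(k),np.median(k[:,2]).round(4),rect(k[:,:2]))
    k=sel(.614,-.012,.055,.096,.115); print(' head',len(k),np.median(k[:,2]).round(4),rect(k[:,:2]))
    k=sel(.593,.108,.19,.004,.06); print(' bed',len(k),rect(k[:,:2]))
a=cv2.resize(im['scene'][150:215,215:285],None,fx=5.5,fy=5.5,interpolation=cv2.INTER_CUBIC)
b=cv2.resize(im['top'][140:205,195:265],None,fx=5.5,fy=5.5,interpolation=cv2.INTER_CUBIC)
cv2.imwrite('pics/crop.png',np.hstack([a,b])[:,:,::-1])
```

```text
scene celltop 223 0.1089 (array([ 427.8, -151.8]), array([51.8, 50.7]), 75.8)
 low 103 (array([ 440.8, -142.3]), array([40.2, 64.4]), 36.0) [ 0.406 -0.18   0.012] [ 0.457 -0.124  0.034]
 knob 174 0.143 (array([587.6, 131.4]), array([66.4, 21.3]), 47.3)
 tail 391 0.1035 (array([586.9, 131.8]), array([72.2, 60.4]), 10.3)
 head 288 0.1056 (array([615.1, -10.6]), array([74.1, 32.3]), 10.8)
 bed 3943 (array([593.4, 107. ]), array([374. , 372.8]), 83.2)
top celltop 460 0.1088 (array([ 429.1, -152.6]), array([48. , 47.7]), 80.1)
 low 32 (array([ 422. , -135.9]), array([60.3, 28.6]), 29.4) [ 0.403 -0.163  0.012] [ 0.455 -0.126  0.034]
 knob 228 0.1438 (array([587.6, 131.9]), array([63.7, 20.7]), 47.4)
 tail 557 0.1039 (array([588.5, 132.2]), array([68.6, 59.9]), 11.5)
 head 424 0.1058 (array([617.2,  -9.9]), array([73.3, 30.1]), 11.5)
 bed 4062 (array([592. , 108.6]), array([368.2, 368.2]), 45.1)
```

View pics/crop.png

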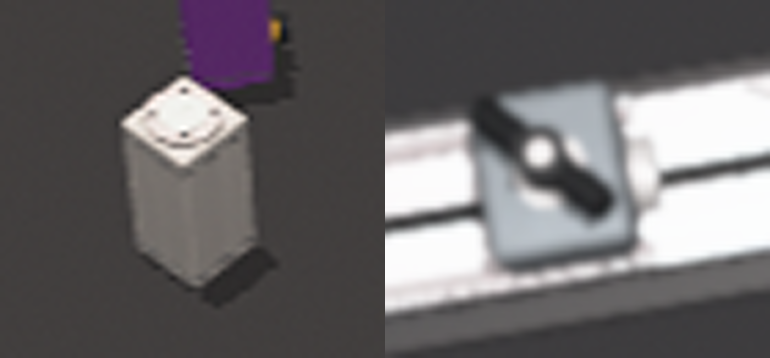

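The crop shows the plain steel cell, well clear of the purple one, so it is the right target. The T-bar lies at about 47° in the world, so the knob is at about 2.51 rad. Bed yaw is about 11.3° and the carriage is at about 0.028. I'll plan the approach to the knob.

```bash
cat >> h.py <<'E'
def down(yaw):
    "tool down, tool y at yaw (deg)"
    a=np.radians(yaw); y=np.array([np.cos(a),np.sin(a),0]); z=np.array([0,0,-1.]); return R.from_matrix(np.stack([np.cross(y,z),y,z],1))
def plan(W,start=None):
    "W: list of (pos,R): prints numbers from each to the next"
    p,r=pose()[:2] if start is None else start
    for q,s in W:
        d=r.inv().apply(np.array(q)-p)/.4; t=(r.inv()*s).as_rotvec()/np.radians(30)
        print('d',d.round(3).tolist(),'t',t.round(3).tolist(),'rows',max(np.linalg.norm(d)*8,np.linalg.norm(t)*30/8.59).round(1)); p,r=np.array(q),s
E
python3 - <<'E'
from h import *
a=np.array([.246,.52,.2]);b=np.array([.588,.132,.19])
plan([(a+(b-a)*f,down(y)) for f,y in [(.25,37.8),(.5,10.9),(.75,-16),(1,-42.7)]]+[((.588,.132,.115),down(-42.7))])
E
```

```text
d [-0.297, -0.127, 0.007] t [0.0, 0.0, 0.896] rows 3.1
d [-0.323, 0.02, 0.006] t [0.0, 0.0, 0.897] rows 3.1
d [-0.279, 0.164, 0.006] t [0.0, 0.0, 0.897] rows 3.1
d [-0.174, 0.272, 0.006] t [0.0, 0.0, 0.89] rows 3.1
d [0.0, 0.0, 0.187] t [0.0, 0.0, 0.0] rows 1.5
```

Request:
carry_out --delta_pos '[[-0.297, -0.127, 0.007], [-0.297, -0.127, 0.007], [-0.297, -0.127, 0.007], [-0.297, -0.127, 0.007]]' --turn '[[0, 0, 0.896], [0, 0, 0.896], [0, 0, 0.896], [0, 0, 0.896]]' --claw '[-1, -1, -1, -1]'

```text
clock: 1.65
position: [0.3338, 0.4204, 0.1975]
ee_rot: [0.001, 0.443, 0.897, -0.0]
contact_force: [-0.7, 0.1, -1.2]
width: 0.0852
gripper_force: 0.0
```

Request:
carry_out --delta_pos '[[-0.323, 0.02, 0.006], [-0.323, 0.02, 0.006], [-0.323, 0.02, 0.006], [-0.323, 0.02, 0.006]]' --turn '[[0, 0, 0.897], [0, 0, 0.897], [0, 0, 0.897], [0, 0, 0.897]]' --claw '[-1, -1, -1, -1]'

```text
clock: 2.05
position: [0.4192, 0.3241, 0.1951]
ee_rot: [0.001, 0.639, 0.769, 0.0]
contact_force: [-0.7, -0.2, -0.4]
width: 0.0852
gripper_force: 0.0
```

Request:
carry_out --delta_pos '[[-0.279, 0.164, 0.006], [-0.279, 0.164, 0.006], [-0.279, 0.164, 0.006], [-0.279, 0.164, 0.006]]' --turn '[[0, 0, 0.897], [0, 0, 0.897], [0, 0, 0.897], [0, 0, 0.897]]' --claw '[-1, -1, -1, -1]'

```text
clock: 2.45
position: [0.5047, 0.2275, 0.1925]
ee_rot: [0.0, 0.8, 0.6, 0.0]
contact_force: [-0.6, 0.0, 0.1]
width: 0.0851
gripper_force: 0.0
```

Request:
carry_out --delta_pos '[[-0.174, 0.272, 0.006], [-0.174, 0.272, 0.006], [-0.174, 0.272, 0.006], [-0.174, 0.272, 0.006], [-0.174, 0.272, 0.006]]' --turn '[[0, 0, 0.89], [0, 0, 0.89], [0, 0, 0.89], [0, 0, 0.89], [0, 0, 0.89]]' --claw '[-1, -1, -1, -1, -1]'

```text
clock: 2.95
position: [0.5871, 0.1336, 0.19]
ee_rot: [-0.001, 0.915, 0.402, -0.0]
contact_force: [0.0, -0.0, -0.7]
width: 0.0853
gripper_force: 0.0
```

Run:
```python
from h import *
d=snap('wrist','w1');P=cloud(d);z=P[...,2]
m=(np.hypot(P[...,0]-.588,P[...,1]-.132)<.06)&(z>.133)&(z<.155);k=P[m]
print(len(k),np.median(k[:,2]),cv2.minAreaRect((k[:,:2]*1000).astype(np.float32)))
p,r,s=pose();print(p,s['qpos'].__class__,np.round(s['qpos'],3))
plan([((.588,.132,.115),down(-42.7))])
```

```text
1752 0.14306013022434133 ((588.751953125, 131.40367126464844), (64.76603698730469, 21.41106605529785), 49.912960052490234)
[0.58672907 0.13389088 0.19016215] <class 'numpy.ndarray'> [0.108 0.322 1.462 0.002 1.358 0.849]
d [-0.001, 0.006, 0.188] t [-0.004, -0.0, 0.007] rows 1.5
```

Request:
carry_out --delta_pos '[[-0.001, 0.006, 0.1], [-0.001, 0.006, 0.188], [-0.001, 0.006, 0.188], [-0.001, 0.006, 0.188], [-0.001, 0.006, 0.188], [-0.001, 0.006, 0.188], [-0.001, 0.006, 0.188], [-0.001, 0.006, 0.188], [-0.001, 0.006, 0.188]]' --turn '[[0, 0, 0], [0, 0, 0], [0, 0, 0], [0, 0, 0], [0, 0, 0], [0, 0, 0], [0, 0, 0], [0, 0, 0], [0, 0, 0]]' --claw '[-1, -1, -1, 1, 1, 1, 1, 1, 1]' --force 60

```text
clock: 3.9
position: [0.5897, 0.1298, 0.1156]
ee_rot: [0.0, 0.916, 0.401, 0.0]
contact_force: [-0.3, -0.0, 0.0]
width: 0.0003
gripper_force: 0.0
```

Run:
```python
from h import *
d=snap('scene');e=snap('wrist')
a=cv2.resize(d['image'][205:305,230:360],(520,400),interpolation=cv2.INTER_CUBIC)
b=cv2.resize(e['image'],(280,210))
o=np.zeros((400,800,3),np.uint8);o[:,:520]=a;o[:210,520:]=b
cv2.imwrite('pics/c2.png',o[:,:,::-1]);print(manip.get_state()['width'])
print(manip.place_of('scene','knob_grip')[:2],manip.place_of('scene','tailstock')[:2])
```

```text
-7.428807260475395e-05
[{'point': [0.5903, 0.1295, 0.1351], 'score': 0.4}] [{'point': [0.5993, 0.105, 0.0631], 'score': 0.8}]
```

View pics/c2.png

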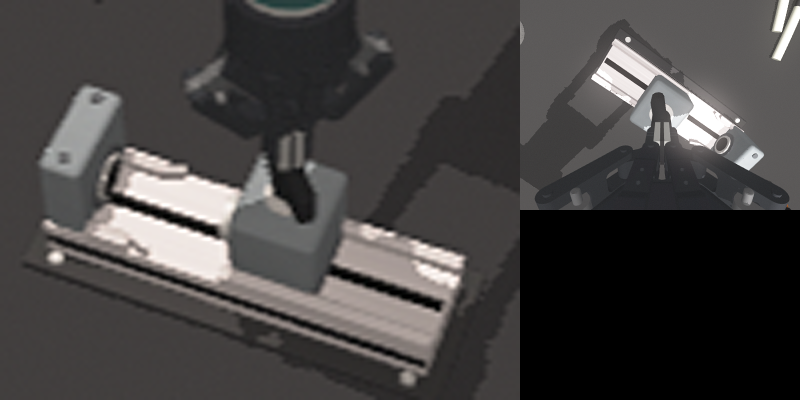

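Run:
```python
from h import *
e=snap('wrist');P=cloud(e)
cv2.imwrite('pics/c3.png',cv2.resize(e['image'][140:400,180:420],(720,600)[::1],interpolation=cv2.INTER_CUBIC)[:,:,::-1])
s=manip.get_state();print(s['position'],s['contact_force'],s['moment'],s['width'],s['gripper_force'])
z=P[...,2];k=P[(np.hypot(P[...,0]-.588,P[...,1]-.132)<.045)&(z>.135)&(z<.15)];print(len(k),cv2.minAreaRect((k[:,:2]*1000).astype(np.float32)))
```

```text
[0.58943082 0.12984148 0.11504766] [ 0.10367511 -0.06396672  0.02500333] [-0.02499703 -0.03036353 -0.00199113] -0.00015901175835082815 0.0
1583 ((599.8978881835938, 143.27703857421875), (31.762977600097656, 21.521759033203125), 47.08795166015625)
```

View pics/c3.png

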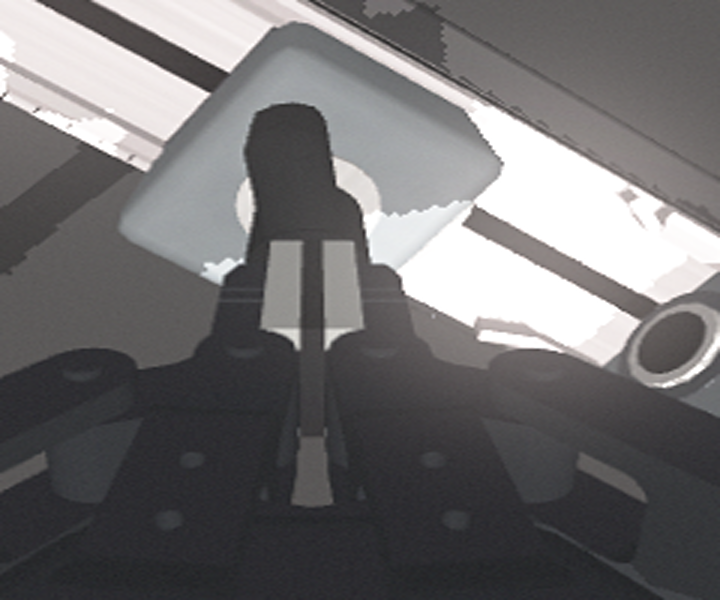

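The picture shows the bar running straight into the fingers, with its tip at about (290,110) of the crop, yet the width reads 0. I'll test with a small slackening turn and see whether the bar follows.

Request:
carry_out --delta_pos '[[0, 0, 0], [0, 0, 0], [0, 0, 0]]' --turn '[[0, 0, -0.25], [0, 0, -0.5], [0, 0, -0.5]]' --claw '[1, 1, 1]'

```text
clock: 4.45
position: [0.5894, 0.1299, 0.115]
ee_rot: [-0.0, 0.856, 0.517, -0.0]
contact_force: [0.6, -0.3, 0.0]
width: -0.0
gripper_force: 0.0
```

Run:
```python
from h import *
s=manip.get_state();print(s['position'],s['contact_force'],s['moment'],s['width'],s['gripper_force'],s['effort'])
for c in ['wrist','scene','top']:
    e=snap(c);P=cloud(e)
    z=P[...,2];m=(np.hypot(P[...,0]-.588,P[...,1]-.132)<.04)&(z>.13)&(z<.15)&(e['image'].max(-1)<80);k=P[m];print(c,len(k),cv2.minAreaRect((k[:,:2]*1000).astype(np.float32)))
m=(np.hypot(P[...,0]-.588,P[...,1]-.132)<.08)&(z>.112)
```

```text
[0.58943474 0.12986645 0.11502727] [ 0.61180068 -0.33555195  0.03713191] [ 0.02168335  0.00823353 -0.06841758] -3.899496680912184e-05 0.0 [ 5.56454645e-03 -4.56975675e+01 -2.27316749e+01 -7.19670370e-04
  1.53245222e-03 -5.83871473e-01]
wrist 1568 ((596.6921997070312, 146.70558166503906), (30.572481155395508, 20.478111267089844), 62.038177490234375)
scene 85 ((595.999267578125, 142.79153442382812), (40.88161087036133, 15.770452499389648), 62.7536735534668)
top 8 ((577.0388793945312, 122.36421203613281), (6.284125328063965, 4.538877010345459), 45.0491943359375)
```

The bar followed by 15° (47° to 62°), so it is held. I'll keep slackening to about 1.05 rad.

Request:
carry_out --delta_pos '[[0, 0, 0], [0, 0, 0], [0, 0, 0], [0, 0, 0], [0, 0, 0]]' --turn '[[0, 0, -0.25], [0, 0, -0.5], [0, 0, -0.75], [0, 0, -1], [0, 0, -1]]' --claw '[1, 1, 1, 1, 1]'

```text
clock: 5.1
position: [0.5894, 0.1299, 0.1151]
ee_rot: [-0.0, 0.693, 0.72, 0.0]
contact_force: [0.7, -0.3, 0.9]
width: 0.0
gripper_force: 0.0
```

Request:
carry_out --delta_pos '[[0, 0, 0], [0, 0, 0], [0, 0, 0], [0, 0, 0], [0, 0, 0]]' --turn '[[0, 0, -0.25], [0, 0, -0.5], [0, 0, -0.75], [0, 0, -1], [0, 0, -1]]' --claw '[1, 1, 1, 1, 1]'

```text
clock: 5.6
position: [0.5894, 0.1299, 0.1151]
ee_rot: [-0.0, 0.484, 0.875, 0.0]
contact_force: [-0.1, -0.4, 0.5]
width: -0.0003
gripper_force: 0.0
```

Request:
carry_out --delta_pos '[[0, 0, 0], [0, 0, 0], [0, 0, 0]]' --turn '[[0, 0, -0.2], [0, 0, -0.3], [0, 0, -0.3]]' --claw '[1, 1, 1]'

```text
clock: 5.9
position: [0.5895, 0.1299, 0.1151]
ee_rot: [0.0, 0.415, 0.91, 0.0]
contact_force: [0.1, 0.1, 0.5]
width: -0.0
gripper_force: 0.0
```

Run:
```python
from h import *
p,r,s=pose();print(s['position'],s['contact_force'],s['moment'],s['width'],np.round(s['qpos'],2))
for c in ['wrist','scene']:
    e=snap(c);P=cloud(e)
    z=P[...,2];m=(np.hypot(P[...,0]-.588,P[...,1]-.132)<.04)&(z>.13)&(z<.15)&(e['image'].max(-1)<80);k=P[m];print(c,len(k),cv2.minAreaRect((k[:,:2]*1000).astype(np.float32)))
yb=np.array([-.196,.981,0])
plan([(p+.049*yb,r),(p+.049*yb+[0,0,.08],r)])
```

```text
[0.58946614 0.1299196  0.11510525] [0.14171349 0.13422631 0.52093836] [ 0.00684932 -0.00325788  0.07348275] -2.7878219900849733e-05 [ 0.1   0.38  1.57  0.    1.19 -0.61]
wrist 1990 ((589.46630859375, 137.4827117919922), (53.775169372558594, 16.983224868774414), 53.320926666259766)
scene 90 ((589.9312133789062, 132.3899383544922), (62.485774993896484, 17.16754150390625), 60.35675811767578)
d [0.106, 0.061, -0.0] t [-0.0, -0.0, 0.002] rows 1.0
d [0.0, 0.0, -0.2] t [0.0, 0.0, 0.0] rows 1.6
```

Run:
```python
from h import *
e=snap('wrist');P=cloud(e)
p,r,s=pose()
for v in range(180,300,8):
    print(v,[tuple((r.inv().apply(P[v,u]-p)*1000).round(0).astype(int)) if np.isfinite(P[v,u,0]) else None for u in (255,268,275,283,291,300,312)])
o=cv2.resize(e['image'][130:330,160:400],(480,400),interpolation=cv2.INTER_CUBIC)
d=snap('scene');a=cv2.resize(d['image'][205:285,260:330],(320,366),interpolation=cv2.INTER_CUBIC)
w=np.zeros((400,800,3),np.uint8);w[:,:480]=o;w[:366,480:]=a
cv2.imwrite('pics/c4.png',w[:,:,::-1])
```

```text
180 [(np.int64(31), np.int64(-17), np.int64(13)), (np.int64(32), np.int64(-10), np.int64(12)), (np.int64(31), np.int64(-5), np.int64(12)), (np.int64(31), np.int64(-1), np.int64(14)), (np.int64(31), np.int64(4), np.int64(13)), (np.int64(30), np.int64(10), np.int64(18)), (np.int64(24), np.int64(19), np.int64(40))]
188 [(np.int64(27), np.int64(-17), np.int64(12)), (np.int64(26), np.int64(-10), np.int64(13)), (np.int64(26), np.int64(-5), np.int64(13)), (np.int64(26), np.int64(-1), np.int64(13)), (np.int64(27), np.int64(4), np.int64(12)), (np.int64(26), np.int64(10), np.int64(12)), (np.int64(25), np.int64(17), np.int64(17))]
196 [(np.int64(22), np.int64(-18), np.int64(12)), (np.int64(22), np.int64(-10), np.int64(11)), (np.int64(21), np.int64(-6), np.int64(13)), (np.int64(21), np.int64(-1), np.int64(12)), (np.int64(22), np.int64(4), np.int64(12)), (np.int64(22), np.int64(10), np.int64(12)), (np.int64(21), np.int64(17), np.int64(12))]
204 [(np.int64(17), np.int64(-18), np.int64(11)), (np.int64(17), np.int64(-10), np.int64(11)), (np.int64(17), np.int64(-6), np.int64(12)), (np.int64(17), np.i
[... 2889 characters left out ...]
6), np.int64(-63)), (np.int64(8), np.int64(12), np.int64(-57))]
284 [(np.int64(13), np.int64(-11), np.int64(-71)), (np.int64(12), np.int64(-6), np.int64(-70)), (np.int64(11), np.int64(-4), np.int64(-67)), (np.int64(10), np.int64(-1), np.int64(-67)), (np.int64(11), np.int64(2), np.int64(-68)), (np.int64(13), np.int64(6), np.int64(-71)), (np.int64(13), np.int64(10), np.int64(-71))]
292 [(np.int64(14), np.int64(-10), np.int64(-77)), (np.int64(13), np.int64(-6), np.int64(-76)), (np.int64(12), np.int64(-3), np.int64(-75)), (np.int64(7), np.int64(-1), np.int64(-67)), (np.int64(13), np.int64(2), np.int64(-76)), (np.int64(13), np.int64(6), np.int64(-76)), (np.int64(12), np.int64(10), np.int64(-75))]
```

View pics/c4.png

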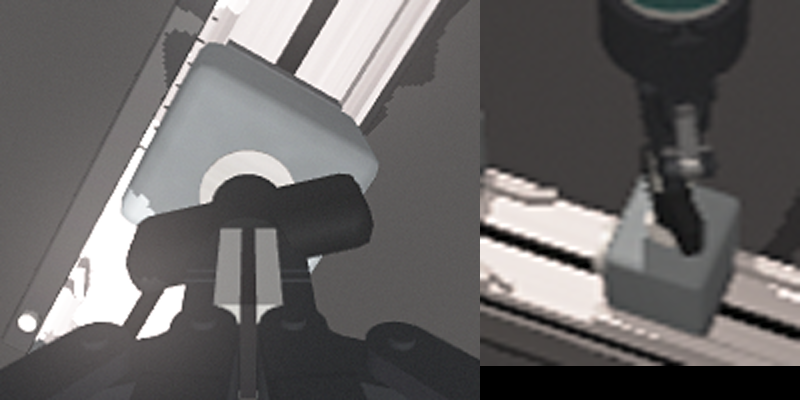

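The bar stopped at about 60° and the fingers now sit shut, overlapping the hub, so this isn't a real grip. I'll open, back off upward and check the knob.

Request:
carry_out --delta_pos '[[0, 0, 0], [0, 0, 0], [0, 0, 0], [0, 0, 0], [0, 0, 0], [0, 0, -0.1], [0, 0, -0.18], [0, 0, -0.18]]' --turn '[[0, 0, 0], [0, 0, 0], [0, 0, 0], [0, 0, 0], [0, 0, 0], [0, 0, 0], [0, 0, 0], [0, 0, 0]]' --claw '[-1, -1, -1, -1, -1, -1, -1, -1]' --force 30

```text
clock: 6.9
position: [0.5928, 0.1303, 0.1923]
ee_rot: [0.004, 0.412, 0.911, 0.003]
contact_force: [1.3, 0.1, 0.7]
width: 0.0853
gripper_force: 0.0
```

```bash
cat >> h.py <<'E'
def knob(x=.588,y=.132,cams=('wrist','top')):
    for c in cams:
        e=snap(c);P=cloud(e);z=P[...,2]
        k=P[(np.hypot(P[...,0]-x,P[...,1]-y)<.05)&(z>.135)&(z<.152)]
        if len(k)>5: (q,s,a)=cv2.minAreaRect((k[:,:2]*1000).astype(np.float32)); a=a if s[0]>s[1] else a-90; print(c,'knob',len(k),np.round(q,1),np.round(s,1),'yaw',round(a,1),'theta',np.radians((11.3-a)%180).round(2))
        k=P[(np.hypot(P[...,0]-x,P[...,1]-y)<.08)&(z>.096)&(z<.111)]
        if len(k)>5: (q,s,a)=cv2.minAreaRect((k[:,:2]*1000).astype(np.float32)); print(c,'tail',len(k),np.round(q,1),np.round(s,1),round(a,1))
E
python3 - <<'E'
from h import *
knob(); print(pose()[0],manip.get_state()['width'])
E
```

```text
wrist knob 1824 [588.  130.9] [65.4 22.2] yaw 63.3 theta 2.23
wrist tail 3110 [588.2 130.7] [68.2 60.1] 11.4
top tail 199 [574.4 145.5] [45.4 27.6] 12.6
[0.58980979 0.12997082 0.18792227] 0.08549917518415248
```

Run:
```python
from h import *
c=np.array([.588,.1312])
plan([((*c,.185),down(5)),((*c,.185),down(-26.7)),((*c,.115),down(-26.7))])
```

```text
d [0.005, -0.001, 0.007] t [0.004, 0.001, 1.209] rows 4.2
d [0.0, 0.0, 0.0] t [0.0, 0.0, 1.057] rows 3.7
d [0.0, 0.0, 0.175] t [0.0, 0.0, 0.0] rows 1.4
```

Request:
carry_out --delta_pos '[[0.005, -0.001, 0], [0.005, -0.001, 0], [0.005, -0.001, 0], [0.005, -0.001, 0]]' --turn '[[0, 0, 1], [0, 0, 1], [0, 0, 1], [0, 0, 1]]' --claw '[-1, -1, -1, -1]'

```text
clock: 7.4
position: [0.5866, 0.131, 0.1852]
ee_rot: [-0.001, 0.636, 0.772, -0.001]
contact_force: [0.4, 0.2, -1.0]
width: 0.0855
gripper_force: 0.0
```

Request:
carry_out --delta_pos '[[0, 0, 0], [0, 0, 0], [0, 0, 0], [0, 0, 0]]' --turn '[[0, 0, 1], [0, 0, 1], [0, 0, 1], [0, 0, 1]]' --claw '[-1, -1, -1, -1]'

```text
clock: 7.8
position: [0.5866, 0.131, 0.1852]
ee_rot: [-0.001, 0.814, 0.581, -0.002]
contact_force: [0.2, -0.2, 0.0]
width: 0.0851
gripper_force: 0.0
```

Request:
carry_out --delta_pos '[[0, 0, 0.1], [0, 0, 0.18], [0, 0, 0.18], [0, 0, 0.18]]' --turn '[[0, 0, 0.265], [0, 0, 0.265], [0, 0, 0.265], [0, 0, 0.265]]' --claw '[-1, -1, -1, -1]'

```text
clock: 8.2
position: [0.587, 0.131, 0.1141]
ee_rot: [-0.001, 0.851, 0.525, -0.001]
contact_force: [0.9, 0.0, 0.8]
width: 0.0855
gripper_force: 0.0
```

Request:
carry_out --delta_pos '[[0, 0, 0], [0, 0, 0]]' --turn '[[0, 0, 0], [0, 0, 0]]' --claw '[0.3, 0.3]' --force 25

```text
clock: 8.4
position: [0.5892, 0.1313, 0.1169]
ee_rot: [0.001, 0.851, 0.525, 0.002]
contact_force: [-0.1, -0.3, 0.4]
width: 0.0592
gripper_force: 0.0
```

Request:
carry_out --delta_pos '[[0, 0, 0], [0, 0, 0]]' --turn '[[0, 0, 0], [0, 0, 0]]' --claw '[0.6, 0.6]'

```text
clock: 8.6
position: [0.5883, 0.1312, 0.1161]
ee_rot: [0.0, 0.851, 0.525, 0.001]
contact_force: [-0.3, 0.4, 0.1]
width: 0.0278
gripper_force: 0.0
```

Run:
```python
from h import *
p,r,s=pose();print(p,s['width'],s['gripper_force'],s['contact_force'],s['moment'])
e=snap('wrist');cv2.imwrite('pics/c5.png',e['image'][100:400,100:460,::-1]);P=cloud(e)
```

```text
[0.58833133 0.13120388 0.11606156] 0.027849556200478652 0.0 [-0.27365572  0.44764752  0.10049868] [-0.00827917 -0.03021902  0.01336329]
```

View pics/c5.png

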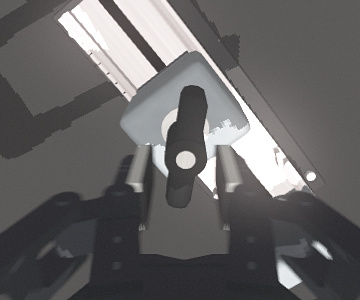

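The picture shows the bar at (185,150) centred between the pads at (137,170) and (228,170). I'll close gently.

Request:
carry_out --delta_pos '[[0, 0, 0], [0, 0, 0]]' --turn '[[0, 0, 0], [0, 0, 0]]' --claw '[0.7, 0.7]'

```text
clock: 8.85
position: [0.5879, 0.1311, 0.1152]
ee_rot: [0.0, 0.851, 0.525, 0.0]
contact_force: [0.2, 0.7, -0.4]
width: 0.0129
gripper_force: 0.0
```

Request:
carry_out --delta_pos '[[0, 0, 0], [0, 0, 0]]' --turn '[[0, 0, 0], [0, 0, 0]]' --claw '[0.8, 0.8]'

```text
clock: 9.05
position: [0.5878, 0.1312, 0.1151]
ee_rot: [-0.0, 0.851, 0.525, -0.0]
contact_force: [0.3, -0.1, -0.2]
width: 0.0085
gripper_force: 0.0
```

Run:
```python
from h import *
e=snap('wrist');P=cloud(e);p,r,s=pose()
Q=r.inv().apply((P-p).reshape(-1,3)).reshape(P.shape)*1000
print(s['width'],p)
for x0 in range(-36,40,6):
    m=(abs(Q[...,0]-x0)<3)&(abs(Q[...,1])<25)&(Q[...,2]<-8)&(Q[...,2]>-40)
    q=Q[m]
    if len(q): print(x0,len(q),'y',np.percentile(q[:,1],[1,50,99]).round(1),'z',np.percentile(q[:,2],[1,10,50,99]).round(1), e['image'][m].mean(0).round(0))
for v in range(200,300,10):
    print(v,[(int(a[0]),int(a[1]),int(a[2])) if np.isfinite(a[0]) else None for a in Q[v,[250,258,266,274,280,286,294,302,310]]])
```

```text
0.008430304915787782 [0.58780975 0.13115541 0.11504261]
-30 80 y [-6.  -2.2  2.8] z [-28.7 -28.  -27.2 -23.6] [63. 62. 63.]
-24 156 y [-5.4 -1.1  3.7] z [-28.8 -28.4 -27.6 -23.4] [67. 66. 67.]
-18 169 y [-5.4 -1.1  3.7] z [-29.  -28.4 -27.6 -25.4] [66. 65. 66.]
-12 142 y [-5.2 -1.1  3.4] z [-33.1 -29.7 -28.2 -26.8] [62. 61. 61.]
-6 188 y [-5.2 -0.6  3.4] z [-32.4 -31.  -29.3 -28. ] [100.  98.  97.]
0 197 y [-5.4 -1.1  3.4] z [-31.  -30.2 -29.5 -12.8] [196. 193. 190.]
6 406 y [-16.8  -2.1  15.1] z [-39.6 -37.8 -28.9  -8.7] [83. 81. 81.]
12 522 y [-11.3   0.9   9.6] z [-39.9 -38.2 -28.3 -14.2] [89. 87. 87.]
18 325 y [-4.2  2.4 10. ] z [-29.1 -28.4 -27.2 -12.2] [70. 69. 69.]
24 342 y [-3.2  3.3 10.9] z [-29.2 -28.4 -27.3 -13. ] [69. 68. 68.]
30 512 y [-2.1  4.2 10.7] z [-28.5 -27.5 -24.3  -8.5] [65. 64. 64.]
200 [(18, -21, 13), (18, -16, 12), (18, -11, 12), (18, -6, 11), (26, -2, -12), (30, 0, -26), (30, 4, -27), (30, 8, -25), (18, 15, 10)]
210 [(12, -21, 11), (12, -16, 11), (12, -11, 11), (12, -6, 10), (24, -2, -24), (25, 0, -27), (26, 4, -27), (25, 8, -26), (12, 15, 11)]
220 [(5, -21,
[... 354 characters left out ...]
 (8, 8, -23), (-8, 16, 12)]
250 [(-15, -22, 12), (-15, -17, 12), (10, -8, -40), (11, -5, -40), (5, -2, -28), (5, 0, -30), (10, 3, -40), (10, 7, -40), (-15, 16, 11)]
260 [(7, -16, -42), (7, -12, -42), (10, -8, -49), (8, -5, -45), (0, -2, -28), (0, 0, -29), (10, 3, -48), (11, 7, -50), (7, 11, -43)]
270 [(7, -15, -51), (10, -11, -57), (10, -7, -58), (4, -5, -47), (-6, -2, -28), (-6, 0, -28), (11, 3, -58), (11, 6, -58), (11, 9, -58)]
280 [None, (10, -10, -65), (11, -7, -66), (0, -5, -47), (-12, -2, -28), (-13, 0, -27), (6, 3, -59), (10, 6, -64), (10, 9, -64)]
290 [(13, -12, -77), (11, -10, -74), (12, -7, -75), (-5, -5, -48), (-18, -2, -28), (-19, 0, -26), (2, 3, -59), (12, 5, -74), (12, 8, -74)]
```

Run:
```python
from h import *
print(manip.pinch_z,[a for a in dir(manip) if a[0]!='_'])
e=snap('wrist');P=cloud(e);p,r,s=pose()
Q=r.inv().apply((P-p).reshape(-1,3)).reshape(P.shape)*1000
for u in (264,268,298,302,308):
    print(u,[tuple(int(i) for i in a) if np.isfinite(a[0]) else None for a in Q[236:256:2,u]])
for c in ('scene','top'):
    P=cloud(snap(c));Q=r.inv().apply((P-p).reshape(-1,3)).reshape(P.shape)*1000
    m=(abs(Q[...,0])<14)&(abs(Q[...,1])<40)&(Q[...,2]<20)&(Q[...,2]>-120)
    q=Q[m]; h=np.histogram(q[:,2],np.arange(-120,21,10)); print(c,h[0])
    for z0 in range(-90,20,8):
        k=q[abs(q[:,2]-z0)<4]
        if len(k): print(z0,len(k),'x',np.percentile(k[:,0],[5,95]).round(0),'y',np.percentile(k[:,1],[5,50,95]).round(0))
```

```text
0.0187 ['MotionError', 'get_image', 'get_state', 'pinch_z', 'place_of', 'sign_off', 'spot_in']
264 [(-4, -13, 10), (-6, -13, 12), (-8, -13, 12), (-9, -13, 12), (10, -10, -33), (11, -10, -36), (11, -9, -39), (11, -9, -41), (10, -9, -42), (10, -9, -43)]
268 [(4, -9, -10), (5, -9, -14), (5, -9, -17), (5, -9, -19), (11, -8, -34), (10, -8, -36), (10, -8, -37), (11, -7, -40), (11, -7, -42), (10, -7, -43)]
298 [(11, 6, -26), (10, 6, -26), (9, 6, -26), (8, 6, -27), (11, 6, -34), (11, 5, -36), (11, 5, -39), (10, 5, -39), (10, 5, -41), (11, 5, -44)]
302 [(11, 8, -24), (9, 8, -23), (8, 8, -23), (7, 8, -23), (10, 8, -33), (11, 7, -36), (10, 7, -38), (11, 7, -40), (10, 7, -41), (10, 7, -43)]
308 [(-4, 14, 10), (-7, 14, 13), (-8, 14, 11), (-9, 14, 11), (-11, 14, 12), (-12, 14, 11), (-13, 14, 12), (-15, 14, 11), (-16, 14, 11), (6, 10, -36)]
scene [ 24  24  45  99  33  30  34  36  23  23   7  10  70 131]
-90 63 x [-9. 13.] y [-35.  15.  34.]
-82 69 x [-9. 13.] y [-36.  11.  28.]
-74 22 x [-2. 13.] y [-23. -10.  14.]
-66 25 x [-0. 11.] y [-11.   3.  15.]
-58 23 x [ 1. 11.] y [-19.   3.  15.]
-50 31 x [-3. 11.] y [-18.  -6.  16.]
-42 25 x [-2. 10.] y [-17.  -6.  12.]
-34 19 x [-1. 13.] y [-13.  -5.   8.]
-26 20 x [ 0. 13.] y [-6.  5.  9.]
-18 8 x [-3.  9.] y [ 7.  9. 10.]
-10 7 x [-1. 12.] y [6. 7. 9.]
-2 5 x [-4.  6.] y [6. 8. 9.]
6 70 x [-9. 12.] y [-34.   8.  30.]
14 128 x [-11.  13.] y [-36.  15.  37.]
top [ 0  6 12 16  2  0  0  1  3  3  2  0 30 83]
-90 11 x [-11.  -3.] y [-34. -30. -27.]
-82 12 x [-12.  -1.] y [-36. -32. -26.]
-42 1 x [-6. -6.] y [-16. -16. -16.]
-34 3 x [-13. -10.] y [-10.  -6.  -5.]
-26 3 x [-12. -10.] y [-8. -8. -4.]
-18 1 x [-11. -11.] y [-9. -9. -9.]
-10 1 x [-14. -14.] y [-9. -9. -9.]
6 30 x [-11.   2.] y [-36. -19.  -9.]
14 82 x [-13.   4.] y [-38. -25. -12.]
```

Both cameras put the visible fingertips about 33 mm behind the reported TCP. The fingers were closing just above the bar (top at tool z -28) and only dragged it by friction. So I treat the real tip as the reported TCP minus 33 mm, open, and go 33 mm lower.

Request:
carry_out --delta_pos '[[0, 0.002, 0], [0, 0.002, 0], [0, 0.002, 0], [0, 0.002, 0.03], [0, 0.002, 0.06], [0, 0.002, 0.08], [0, 0.002, 0.08]]' --turn '[[0, 0, 0.17], [0, 0, 0.17], [0, 0, 0.17], [0, 0, 0.17], [0, 0, 0.17], [0, 0, 0.17], [0, 0, 0.17]]' --claw '[-0.3, -0.3, -0.3, -0.3, -0.3, -0.3, -0.3]'

```text
clock: 9.95
position: [0.5869, 0.1306, 0.0809]
ee_rot: [-0.001, 0.874, 0.487, -0.002]
contact_force: [0.5, -0.5, 0.1]
width: 0.0556
gripper_force: 0.0
```

Request:
carry_out --delta_pos '[[0, 0, 0], [0, 0, 0], [0, 0, 0], [0, 0, 0], [0, 0, 0], [0, 0, 0]]' --turn '[[0, 0, 0], [0, 0, 0], [0, 0, 0], [0, 0, 0], [0, 0, 0], [0, 0, 0]]' --claw '[1, 1, 1, 1, 1, 1]' --force 60

```text
clock: 10.55
position: [0.5892, 0.1309, 0.0837]
ee_rot: [0.0, 0.874, 0.487, 0.001]
contact_force: [0.8, -0.7, 2.9]
width: 0.013
gripper_force: 59.6
```

Gripped this time (13 mm, 60 N). I'll slacken about 66°.

Request:
carry_out --delta_pos '[[0, 0, 0], [0, 0, 0], [0, 0, 0], [0, 0, 0], [0, 0, 0]]' --turn '[[0, 0, -0.25], [0, 0, -0.5], [0, 0, -0.75], [0, 0, -1], [0, 0, -1]]' --claw '[1, 1, 1, 1, 1]'

```text
clock: 11.05
position: [0.5889, 0.1309, 0.0837]
ee_rot: [0.0, 0.718, 0.696, 0.0]
contact_force: [0.4, 0.0, 3.6]
width: 0.0129
gripper_force: 59.6
```

Request:
carry_out --delta_pos '[[0, 0, 0], [0, 0, 0], [0, 0, 0], [0, 0, 0], [0, 0, 0]]' --turn '[[0, 0, -0.25], [0, 0, -0.5], [0, 0, -0.75], [0, 0, -1], [0, 0, -1]]' --claw '[1, 1, 1, 1, 1]'

```text
clock: 11.55
position: [0.5886, 0.1309, 0.0836]
ee_rot: [0.0, 0.514, 0.858, 0.0]
contact_force: [-0.0, 0.9, 5.4]
width: 0.013
gripper_force: 59.8
```

Request:
carry_out --delta_pos '[[0, 0, 0], [0, 0, 0], [0, 0, 0]]' --turn '[[0, 0, -0.2], [0, 0, -0.3], [0, 0, -0.3]]' --claw '[1, 1, 1]'

```text
clock: 11.85
position: [0.5886, 0.1308, 0.0837]
ee_rot: [0.0, 0.446, 0.895, 0.0]
contact_force: [-0.2, -0.7, 5.5]
width: 0.013
gripper_force: 59.9
```

Run:
```python
from h import *
p,r,s=pose();print(p,s['contact_force'],s['moment'],s['width'],np.round(s['qpos'],2),'tool x yaw',np.degrees(np.arctan2(*r.as_matrix()[[1,0],0])))
knob(cams=('wrist','scene'))
yb=np.array([-.196,.981,0]); plan([(p+.049*yb,r)])
```

```text
[0.58855094 0.13084681 0.08366012] [-0.21232083 -0.7220975   5.49671869] [0.03251037 0.15946034 0.08939978] 0.012987741862356045 [ 0.1   0.4   1.62  0.    1.12 -0.54] tool x yaw 127.00167300284649
wrist knob 5845 [588.7 133.4] [38.2 61.6] yaw -32.2 theta 0.76
wrist tail 6462 [587.5 131.6] [67.3 58.7] 11.3
scene knob 88 [592.5 135.9] [26.2 64.7] yaw -52.8 theta 1.12
scene tail 331 [588.4 131.7] [68.1 61. ] 11.1
d [0.11, 0.053, -0.0] t [-0.0, 0.0, -0.001] rows 1.0
```

Request:
carry_out --delta_pos '[[0.03, 0.014, 0], [0.06, 0.028, 0], [0.09, 0.043, 0], [0.11, 0.053, 0], [0.11, 0.053, 0]]' --turn '[[0, 0, 0], [0, 0, 0], [0, 0, 0], [0, 0, 0], [0, 0, 0]]' --claw '[1, 1, 1, 1, 1]'

```text
clock: 12.45
position: [0.5784, 0.1809, 0.0837]
ee_rot: [-0.0, 0.445, 0.895, 0.001]
contact_force: [-1.9, 0.9, 5.3]
width: 0.0131
gripper_force: 60.3
```

Request:
carry_out --delta_pos '[[0, 0, 0], [0, 0, 0], [0, 0, 0], [0, 0, -0.1], [0, 0, -0.2], [0, 0, -0.3], [0, 0, -0.3]]' --turn '[[0, 0, 0], [0, 0, 0], [0, 0, 0], [0, 0, 0], [0, 0, 0], [0, 0, 0], [0, 0, 0]]' --claw '[-0.2, -0.2, -0.2, -0.2, -0.2, -1, -1]'

```text
clock: 13.15
position: [0.5825, 0.1792, 0.2093]
ee_rot: [0.005, 0.445, 0.896, 0.004]
contact_force: [0.8, 0.3, -0.6]
width: 0.078
gripper_force: 0.0
```

Run:
```python
from h import *
p,r,s=pose();print(p,s['clock'])
knob(.579,.180,cams=('wrist','top','scene'))
P=cloud(snap('top'));z=P[...,2]
for c in ('top','scene'):
    P=cloud(snap(c));z=P[...,2];k=P[(np.hypot(P[...,0]-.428,P[...,1]+.153)<.05)&(z>.10)&(z<.125)];print(c,cv2.minAreaRect((k[:,:2]*1000).astype(np.float32)))
```

```text
[0.58251511 0.17920439 0.20931929] 13.15
wrist knob 1535 [577.6 181.1] [21.4 64.8] yaw -54.8 theta 1.15
wrist tail 3245 [578.  180.6] [68.1 60.5] 11.6
top knob 51 [587.3 166.9] [13.  30.4] yaw -44.7 theta 0.98
top tail 134 [586.9 160.6] [70.4 29.3] 33.3
scene knob 177 [575.4 181. ] [26.3 61.7] yaw -62.6 theta 1.29
scene tail 347 [578.4 182.1] [68.8 59.2] 10.1
top ((429.0316467285156, -152.30484008789062), (48.035579681396484, 47.67987060546875), 80.62877655029297)
scene ((427.68792724609375, -151.42633056640625), (48.90372848510742, 49.91609573364258), 83.73072052001953)
```

```bash
cat >> h.py <<'E'
def lean(yaw,up):
    "tool y at yaw; tool tipped up by `up` deg about its y from straight down"
    return down(yaw)*R.from_rotvec([0,np.radians(up),0])
E
python3 - <<'E'
from h import *
Y=-9.4; Rg=lean(Y,60); tz=Rg.as_matrix()[:,2]; print('tz',tz.round(3))
G=np.array([.4288,-.1525,.075])+.003*np.array([-.163,-.987,0])
pre=G+tz*(.052-.15)
print('pre',pre,'grasp',G+.052*tz)
plan([((.53,.05,.32),down(14)),((.47,-.08,.34),down(Y)),((.43,-.18,.34),lean(Y,30)),(pre+[0,0,.12],Rg),(pre,Rg)])
E
```

```text
tz [ 0.141  0.854 -0.5  ]
pre [ 0.41444945 -0.23919186  0.124     ] grasp [ 0.43566611 -0.11103238  0.049     ]
d [-0.183, -0.29, -0.296] t [-0.007, -0.002, 0.774] rows 3.6
d [-0.279, -0.224, -0.05] t [0.0, 0.0, 0.78] rows 2.9
d [-0.263, -0.058, 0.0] t [0.0, 1.0, 0.0] rows 3.5
d [-0.252, -0.014, 0.132] t [0.0, 1.0, 0.0] rows 3.5
d [-0.26, -0.0, 0.15] t [0.0, 0.0, 0.0] rows 2.4
```

Request:
carry_out --delta_pos '[[-0.183, -0.29, -0.296], [-0.183, -0.29, -0.296], [-0.183, -0.29, -0.296], [-0.183, -0.29, -0.296], [-0.183, -0.29, -0.296]]' --turn '[[0, 0, 0.774], [0, 0, 0.774], [0, 0, 0.774], [0, 0, 0.774], [0, 0, 0.774]]' --claw '[-1, -1, -1, -1, -1]'

```text
clock: 13.95
position: [0.5311, 0.0476, 0.3241]
ee_rot: [0.002, 0.617, 0.787, 0.001]
contact_force: [1.3, 1.9, -1.3]
width: 0.0852
gripper_force: 0.0
```

Request:
carry_out --delta_pos '[[-0.279, -0.224, -0.05], [-0.279, -0.224, -0.05], [-0.279, -0.224, -0.05], [-0.279, -0.224, -0.05]]' --turn '[[0, 0, 0.78], [0, 0, 0.78], [0, 0, 0.78], [0, 0, 0.78]]' --claw '[-1, -1, -1, -1]'

```text
clock: 14.35
position: [0.4692, -0.0832, 0.3404]
ee_rot: [-0.0, 0.765, 0.644, -0.001]
contact_force: [1.1, 0.6, 1.1]
width: 0.0853
gripper_force: 0.0
```

Request:
carry_out --delta_pos '[[-0.263, -0.058, 0], [-0.263, -0.058, 0], [-0.263, -0.058, 0], [-0.263, -0.058, 0]]' --turn '[[0, 1, 0], [0, 1, 0], [0, 1, 0], [0, 1, 0]]' --claw '[-1, -1, -1, -1]'

```text
clock: 14.75
position: [0.4311, -0.1822, 0.3399]
ee_rot: [-0.169, 0.737, 0.623, 0.2]
contact_force: [0.8, 0.3, -1.4]
width: 0.0854
gripper_force: 0.0
```

Request:
carry_out --delta_pos '[[-0.252, -0.014, 0.132], [-0.252, -0.014, 0.132], [-0.252, -0.014, 0.132], [-0.252, -0.014, 0.132], [-0.252, -0.014, 0.132], [-0.252, -0.014, 0.132]]' --turn '[[0, 1, 0], [0, 1, 0], [0, 1, 0], [0, 1, 0], [0, 1, 0], [0, 1, 0]]' --claw '[-1, -1, -1, -1, -1, -1]'

```text
clock: 15.35
position: [0.416, -0.2383, 0.2445]
ee_rot: [-0.324, 0.66, 0.56, 0.381]
contact_force: [0.5, 0.5, 0.2]
width: 0.0851
gripper_force: 0.0
```

Run:
```python
from h import *
e=snap('wrist','w6');p,r,s=pose();print(p,s['clock'],np.round(s['qpos'],2),r.as_matrix()[:,2].round(3),r.as_matrix()[:,1].round(3))
P=cloud(e);Q=r.inv().apply((P-p).reshape(-1,3)).reshape(P.shape)*1000
# fingertips: nearest surfaces to camera beyond knuckles
m=(abs(Q[...,1])<62)&(abs(Q[...,1])>35)&(abs(Q[...,0])<16)
for z0 in range(-80,20,8):
    k=Q[m&(abs(Q[...,2]-z0)<4)]
    if len(k): print(z0,len(k),'x',np.percentile(k[:,0],[5,95]).round(0),'y+',np.round(k[k[:,1]>0][:,1].mean() if (k[:,1]>0).any() else 0),'y-',np.round(k[k[:,1]<0][:,1].mean() if (k[:,1]<0).any() else 0))
cv2.imwrite('pics/w6.png',e['image'][:,:,::-1])
z=P[...,2];k=P[(np.hypot(P[...,0]-.4288,P[...,1]+.1525)<.05)&(z>.103)&(z<.12)];
if len(k)>5: print('celltop',len(k),cv2.minAreaRect((k[:,:2]*1000).astype(np.float32)))
G=np.array([.4288,-.1525,.075])+.003*np.array([-.163,-.987,0]);Rg=lean(-9.4,60);tz=Rg.as_matrix()[:,2]
plan([(G+tz*(.052-.15),Rg),(G+tz*.052,Rg)])
```

```text
[ 0.41608561 -0.23805347  0.24558413] 15.4 [-1.11  0.54  1.48  0.59  2.01 -0.95] [ 0.14   0.854 -0.501] [ 0.987 -0.161  0.001]
-80 1215 x [-1. 10.] y+ 44.0 y- -46.0
-72 1379 x [-9.  9.] y+ 45.0 y- -46.0
-64 1273 x [-11.   9.] y+ 45.0 y- -46.0
-56 1064 x [-11.   9.] y+ 45.0 y- -46.0
-48 698 x [-11.   9.] y+ 43.0 y- -45.0
-40 43 x [-9.  6.] y+ 42.0 y- -44.0
celltop 1558 ((428.646728515625, -154.931884765625), (48.74689483642578, 47.27421951293945), 80.4808349609375)
d [-0.265, -0.004, 0.149] t [-0.003, 0.001, 0.003] rows 2.4
d [-0.0, -0.0, 0.375] t [0.0, 0.0, 0.0] rows 3.0
```

View pics/w6.png

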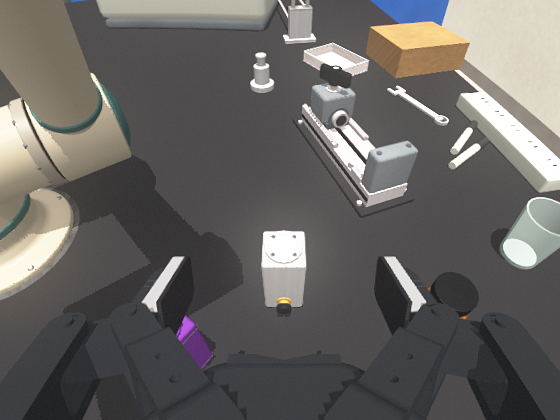

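The wrist picture shows the tall steel cell at (284,270), its valve cap at (284,305) facing me. The fingers straddle its line, with the purple cell at (195,340) and the jar lid at (455,290) clear. The tip offset also holds when tipped. I'll go down, approach and grip.

Request:
carry_out --delta_pos '[[-0.13, -0.003, 0.075], [-0.265, -0.004, 0.149], [-0.265, -0.004, 0.149], [-0.265, -0.004, 0.149]]' --turn '[[0, 0, 0], [0, 0, 0], [0, 0, 0], [0, 0, 0]]' --claw '[-1, -1, -1, -1]'

```text
clock: 15.8
position: [0.4138, -0.2384, 0.1233]
ee_rot: [-0.324, 0.66, 0.561, 0.381]
contact_force: [0.0, 0.4, 0.3]
width: 0.0855
gripper_force: 0.0
```

Request:
carry_out --delta_pos '[[0, 0, 0.1], [0, 0, 0.2], [0, 0, 0.3], [0, 0, 0.375], [0, 0, 0.375], [0, 0, 0.375]]' --turn '[[0, 0, 0], [0, 0, 0], [0, 0, 0], [0, 0, 0], [0, 0, 0], [0, 0, 0]]' --claw '[-1, -1, -1, -1, -1, -1]'

```text
clock: 16.4
position: [0.4359, -0.1121, 0.0505]
ee_rot: [-0.322, 0.66, 0.562, 0.381]
contact_force: [0.5, -0.4, 0.0]
width: 0.0855
gripper_force: 0.0
```

Run:
```python
from h import *
e=snap('wrist');p,r,s=pose();print(p,s['clock'],s['contact_force'],r.as_matrix()[:,2].round(3))
P=cloud(e);z=P[...,2];k=P[(np.hypot(P[...,0]-.4288,P[...,1]+.1525)<.05)&(z>.103)&(z<.12)];
if len(k)>5: print('celltop',len(k),cv2.minAreaRect((k[:,:2]*1000).astype(np.float32)))
G=np.array([.4288,-.1525,.075])+.003*np.array([-.163,-.987,0]);Rg=lean(-9.4,60);tz=Rg.as_matrix()[:,2]
plan([(G+tz*.052,Rg)])
```

```text
[ 0.43599666 -0.11310406  0.05020402] 16.45 [ 0.75097646  0.36794334 -0.84316578] [ 0.142  0.852 -0.503]
celltop 15401 ((426.135986328125, -166.3162078857422), (71.78189849853516, 64.79090881347656), 80.98418426513672)
d [-0.0, -0.002, 0.006] t [0.002, 0.007, 0.008] rows 0.0
```

Request:
carry_out --delta_pos '[[0, 0, 0], [0, 0, 0], [0, 0, 0], [0, 0, 0], [0, 0, 0]]' --turn '[[0, 0, 0], [0, 0, 0], [0, 0, 0], [0, 0, 0], [0, 0, 0]]' --claw '[1, 1, 1, 1, 1]' --force 80

```text
clock: 16.95
position: [0.4354, -0.1129, 0.0492]
ee_rot: [-0.323, 0.661, 0.56, 0.382]
contact_force: [1.4, -4.6, 5.8]
width: 0.0471
gripper_force: 81.4
```

Request:
carry_out --delta_pos '[[0.04, 0, -0.023], [0.1, 0, -0.058], [0.18, 0, -0.104], [0.26, 0, -0.15], [0.26, 0, -0.15], [0.26, 0, -0.15]]' --turn '[[0, 0, 0], [0, 0, 0], [0, 0, 0], [0, 0, 0], [0, 0, 0], [0, 0, 0]]' --claw '[1, 1, 1, 1, 1, 1]'

```text
clock: 17.55
position: [0.4343, -0.1123, 0.1675]
ee_rot: [-0.323, 0.661, 0.561, 0.38]
contact_force: [-1.1, -0.6, -3.6]
width: 0.0473
gripper_force: 82.4
```

Run:
```python
from h import *
s=[( (.426,-.10,.21),lean(-2.5,30)),((.424,-.04,.21),lean(4.4,0)),((.424,.03,.18),lean(11.3,-30)),((.424,.07,.08),lean(11.3,-30)),((.424,.07,.030),lean(11.3,-30))]
plan([(np.array(g)+.052*r.as_matrix()[:,2],r) for g,r in s]); print(manip.get_state()['position'])
```

```text
d [0.041, -0.033, 0.082] t [0.163, -0.992, -0.165] rows 3.6
d [0.065, -0.012, 0.057] t [0.06, -0.999, -0.225] rows 3.6
d [0.11, 0.021, 0.058] t [-0.06, -0.999, -0.225] rows 3.6
d [0.21, 0.02, 0.167] t [0.0, 0.0, 0.0] rows 2.2
d [0.062, 0.0, 0.108] t [0.0, 0.0, 0.0] rows 1.0
[ 0.43429902 -0.11233962  0.16749369]
```

Request:
carry_out --delta_pos '[[0.01, -0.008, 0.02], [0.02, -0.017, 0.041], [0.03, -0.025, 0.061], [0.041, -0.033, 0.082], [0.041, -0.033, 0.082]]' --turn '[[0.041, -0.25, -0.041], [0.082, -0.5, -0.082], [0.122, -0.75, -0.124], [0.163, -0.992, -0.165], [0.163, -0.992, -0.165]]' --claw '[1, 1, 1, 1, 1]'

```text
clock: 18.05
position: [0.4265, -0.0694, 0.1673]
ee_rot: [-0.18, 0.695, 0.67, 0.188]
contact_force: [-0.5, -0.3, -4.0]
width: 0.0472
gripper_force: 82.4
```

Request:
carry_out --delta_pos '[[0.016, -0.003, 0.014], [0.033, -0.006, 0.029], [0.049, -0.009, 0.043], [0.065, -0.012, 0.057], [0.065, -0.012, 0.057]]' --turn '[[0.015, -0.25, -0.056], [0.03, -0.5, -0.112], [0.045, -0.75, -0.169], [0.06, -0.97, -0.225], [0.06, -0.999, -0.225]]' --claw '[1, 1, 1, 1, 1]'

```text
clock: 18.55
position: [0.4215, -0.0352, 0.1578]
ee_rot: [-0.004, 0.677, 0.736, 0.0]
contact_force: [-1.4, 0.3, -5.4]
width: 0.0473
gripper_force: 82.5
```

Request:
carry_out --delta_pos '[[0.027, 0.005, 0.014], [0.055, 0.01, 0.029], [0.082, 0.016, 0.043], [0.11, 0.021, 0.058], [0.11, 0.021, 0.058]]' --turn '[[-0.015, -0.25, -0.056], [-0.03, -0.5, -0.112], [-0.045, -0.75, -0.169], [-0.06, -0.97, -0.225], [-0.06, -0.999, -0.225]]' --claw '[1, 1, 1, 1, 1]'

```text
clock: 19.05
position: [0.4265, 0.0082, 0.1323]
ee_rot: [0.196, 0.61, 0.75, -0.165]
contact_force: [-0.3, -0.6, -3.6]
width: 0.0469
gripper_force: 82.7
```

Request:
carry_out --delta_pos '[[0.07, 0.007, 0.056], [0.14, 0.013, 0.112], [0.21, 0.02, 0.167], [0.21, 0.02, 0.167], [0.21, 0.02, 0.167]]' --turn '[[0, 0, 0], [0, 0, 0], [0, 0, 0], [0, 0, 0], [0, 0, 0]]' --claw '[1, 1, 1, 1, 1]'

```text
clock: 19.55
position: [0.4289, 0.0439, 0.0363]
ee_rot: [0.198, 0.613, 0.747, -0.165]
contact_force: [-0.1, -0.0, -2.4]
width: 0.0472
gripper_force: 83.0
```

Run:
```python
from h import *
e=snap('wrist','w7');p,r,s=pose();print(p,s['clock'],s['contact_force'],s['width'],np.round(s['qpos'],2))
for c in ('wrist','top','scene'):
    P=cloud(snap(c));z=P[...,2];im=manip
    k=P[(np.hypot(P[...,0]-.426,P[...,1]-.04)<.09)&(z>.09)&(z<.12)]
    for r_ in manip.place_of(c,'cell')[:2]: print(c,np.round(r_['point'],3),r_['score'])
s=scene=snap('scene');a=s['image'][150:300,190:400]
cv2.imwrite('pics/c7.png',np.hstack([cv2.resize(a,(420,300)),cv2.resize(e['image'],(380,300))])[:,:,::-1])
plan([(np.array(g)+.052*q.as_matrix()[:,2],q) for g,q in [((.424,.07,.030),lean(11.3,-30))]])
```

```text
[0.42972808 0.04416752 0.03726764] 19.6 [-0.36558142 -0.2420576  -4.00352653] 0.04751111852461827 [ 0.39  0.34  2.05 -0.64  0.96  0.63]
wrist [0.429 0.051 0.078] 0.95
wrist [ 0.299 -0.222  0.057] 0.74
top [0.424 0.05  0.075] 0.65
top [ 0.297 -0.225  0.053] 0.62
scene [ 0.3   -0.223  0.056] 0.97
scene [0.427 0.048 0.083] 0.64
d [0.064, -0.003, 0.116] t [0.005, -0.006, -0.004] rows 1.1
```

View pics/c7.png

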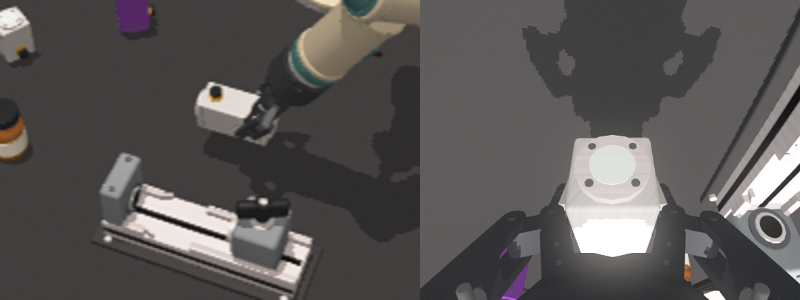

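The left picture shows the cell held level with the valve cap up at (215,92). I'll lower it to the bench, watching the force.

Request:
carry_out --delta_pos '[[0.03, 0, 0.052], [0.06, 0, 0.104], [0.06, 0, 0.104], [0.06, 0, 0.104]]' --turn '[[0, 0, 0], [0, 0, 0], [0, 0, 0], [0, 0, 0]]' --claw '[1, 1, 1, 1]'

```text
clock: 20.35
position: [0.4297, 0.0455, -0.0104]
ee_rot: [0.2, 0.613, 0.747, -0.163]
contact_force: [-0.2, -0.2, -3.1]
width: 0.0473
gripper_force: 83.3
```

Request:
carry_out --delta_pos '[[0.0025, 0, 0.0043], [0.0038, 0, 0.0065], [0.005, 0, 0.0087]]' --turn '[[0, 0, 0], [0, 0, 0], [0, 0, 0]]' --claw '[1, 1, 1]'

```text
clock: 20.65
position: [0.4302, 0.0459, -0.0142]
ee_rot: [0.2, 0.613, 0.747, -0.162]
contact_force: [-0.6, 0.9, -4.2]
width: 0.0473
gripper_force: 83.3
```

Request:
carry_out --delta_pos '[[0.0013, 0, 0.0022], [0.0025, 0, 0.0043], [0.0025, 0, 0.0043]]' --turn '[[0, 0, 0], [0, 0, 0], [0, 0, 0]]' --claw '[1, 1, 1]'

```text
clock: 20.95
position: [0.4296, 0.0457, -0.0168]
ee_rot: [0.2, 0.613, 0.747, -0.163]
contact_force: [-0.6, 0.6, -4.5]
width: 0.0473
gripper_force: 83.3
```

Request:
carry_out --delta_pos '[[0.0013, 0, 0.0022], [0.0025, 0, 0.0043], [0.0025, 0, 0.0043]]' --turn '[[0, 0, 0], [0, 0, 0], [0, 0, 0]]' --claw '[1, 1, 1]'

```text
clock: 21.25
position: [0.4298, 0.0456, -0.0175]
ee_rot: [0.2, 0.613, 0.747, -0.163]
contact_force: [-3.0, 4.7, 8.0]
width: 0.0469
gripper_force: 85.4
```

Contact (+8 N). I'll release and back out along the tool axis.

Request:
carry_out --delta_pos '[[0, 0, 0], [0, 0, 0], [0, 0, 0], [0, 0, 0], [0, 0, -0.08], [0, 0, -0.2], [0, 0, -0.32], [0, 0, -0.32]]' --turn '[[0, 0, 0], [0, 0, 0], [0, 0, 0], [0, 0, 0], [0, 0, 0], [0, 0, 0], [0, 0, 0], [0, 0, 0]]' --claw '[-1, -1, -1, -1, -1, -1, -1, -1]'

```text
clock: 22.05
position: [0.4207, 0.1119, 0.0966]
ee_rot: [0.202, 0.613, 0.747, -0.157]
contact_force: [1.0, -0.1, 0.7]
width: 0.0852
gripper_force: 0.0
```

```bash
cat >> h.py <<'E'
def cellrect(x,y,zt,cams=('wrist','top','scene'),rad=.075,dz=.008):
    for c in cams:
        P=cloud(snap(c));z=P[...,2]
        k=P[(np.hypot(P[...,0]-x,P[...,1]-y)<rad)&(abs(z-zt)<dz)]
        if len(k)>20: print(c,len(k),np.median(k[:,2]).round(4),[np.round(q,1) for q in cv2.minAreaRect((k[:,:2]*1000).astype(np.float32))])
E
python3 - <<'E'
from h import *
cellrect(.428,.05,.048)
p,r,s=pose();print(p,s['contact_force'],s['clock'])
for c in ('wrist','top'):
  for q in manip.place_of(c,'cell')[:2]: print(np.round(q['point'],4),q['score'])
P=cloud(snap('wrist'));z=P[...,2];k=P[(np.hypot(P[...,0]-.428,P[...,1]-.05)<.075)&(z>.055)&(z<.07)];print('valve',len(k),np.median(k,0).round(4))
E
```

```text
wrist 4706 0.0471 [array([426.9,  55.2]), array([ 48.6, 105.8]), np.float64(11.7)]
top 882 0.048 [array([428.5,  53.8]), array([ 47.9, 109.9]), np.float64(11.8)]
scene 517 0.0483 [array([425.8,  53.3]), array([ 55.2, 110. ]), np.float64(13.2)]
[0.41643106 0.10782585 0.09198654] [0.5149532  0.16504075 0.48019381] 22.2
[0.4304 0.0518 0.0255] 0.94
[0.4283 0.0524 0.0208] 0.95
[ 0.297  -0.227   0.0553] 0.87
valve 267 [0.4337 0.0243 0.0601]
```

Run:
```python
from h import *
y=np.array([-.204,.979,0]);g=np.array([.428,.0535,0])+.004*y;D=down(11.8);o=np.array([0,0,-.052])
plan([(g+[0,0,.16]+o,D),(g+[0,0,.028]+o,D)])
# trough walls in bed frame
hc=np.array([.6165,-.0101]);yb=np.array([-.197,.9804]);xb=np.array([.9804,.197])
for c in ('top','scene'):
    P=cloud(snap(c));q=P[...,:2]-hc;Y=q@yb-.015;X=q@xb;z=P[...,2]
    for a,b in ((.0,.03),(.10,.125),(.20,.235)):
        for s in (-1,1):
            m=(Y>a)&(Y<b)&(z>.043)&(z<.052)&(X*s>.015)&(X*s<.045)
            if m.sum()>5: print(c,a,s,m.sum(),np.percentile(X[m],[5,50,95]).round(4))
        m=(Y>a)&(Y<b)&(z>.033)&(z<.04)&(abs(X)<.04); 
        if m.sum(): print('  floor X',np.percentile(X[m],[1,99]).round(4),np.median(z[m]).round(4))
    m=(abs(X)<.02)&(Y>0)&(Y<.03)&(z>.05)&(z<.07); print(c,'stop top pts',m.sum(),np.percentile(Y[m],[5,95]).round(4) if m.sum() else '')
```

```text
d [-0.131, 0.003, 0.027] t [-0.008, 0.997, -0.017] rows 3.5
d [0.0, 0.0, 0.33] t [0.0, 0.0, 0.0] rows 2.6
top 0.0 -1 42 [-0.0341 -0.0302 -0.026 ]
top 0.0 1 49 [0.0279 0.0318 0.0362]
  floor X [-0.0355  0.0277] 0.0364
top 0.1 -1 39 [-0.0355 -0.0311 -0.0273]
top 0.1 1 36 [0.0283 0.0317 0.0363]
  floor X [-0.0359  0.0273] 0.0362
top 0.2 -1 44 [-0.0356 -0.0325 -0.0275]
top 0.2 1 29 [0.0271 0.0304 0.0361]
  floor X [-0.0361  0.026 ] 0.0365
top stop top pts 11 [0.0014 0.0054]
scene 0.0 -1 35 [-0.038  -0.0315 -0.0273]
scene 0.0 1 35 [0.0249 0.0298 0.0349]
  floor X [-0.0302  0.0358] 0.0369
scene 0.1 -1 28 [-0.0361 -0.0302 -0.0273]
scene 0.1 1 29 [0.0248 0.0308 0.0356]
  floor X [-0.0314  0.0358] 0.0365
scene 0.2 -1 36 [-0.0366 -0.031  -0.0187]
scene 0.2 1 49 [0.0221 0.0297 0.035 ]
  floor X [-0.0305  0.0355] 0.037
scene stop top pts 33 [0.0013 0.0057]
```

Request:
carry_out --delta_pos '[[-0.033, 0.001, 0.007], [-0.066, 0.002, 0.014], [-0.1, 0.003, 0.02], [-0.131, 0.003, 0.027], [-0.131, 0.003, 0.027]]' --turn '[[-0.002, 0.25, -0.004], [-0.004, 0.5, -0.008], [-0.006, 0.75, -0.013], [-0.008, 0.997, -0.017], [-0.008, 0.997, -0.017]]' --claw '[-1, -1, -1, -1, -1]'

```text
clock: 22.95
position: [0.4301, 0.0528, 0.1095]
ee_rot: [0.001, 0.634, 0.773, 0.003]
contact_force: [-0.4, 0.6, 0.2]
width: 0.0854
gripper_force: 0.0
```

Run:
```python
from h import *
cellrect(.428,.0535,.048,cams=('wrist','top'))
P=cloud(snap('wrist'));z=P[...,2];k=P[(np.hypot(P[...,0]-.434,P[...,1]-.022)<.02)&(z>.057)&(z<.07)];print('valve',len(k),np.median(k,0).round(4) if len(k) else '')
y=np.array([-.204,.979,0]);g=np.array([.428,.0535,0])+.004*y;D=down(11.8);o=np.array([0,0,-.052])
plan([(g+[0,0,.028]+o,D)]);print(pose()[0])
```

```text
wrist 7423 0.047 [array([427.9,  51.9]), array([ 49. , 110.6]), np.float64(11.9)]
valve 397 [0.4343 0.0215 0.06  ]
d [-0.001, -0.001, 0.331] t [0.002, -0.003, -0.003] rows 2.6
[0.42732575 0.05786753 0.10825191]
```

Request:
carry_out --delta_pos '[[0, 0, 0.1], [0, 0, 0.2], [0, 0, 0.3], [0, 0, 0.33], [0, 0, 0.33], [0, 0, 0.33], [0, 0, 0.33], [0, 0, 0.33], [0, 0, 0.33], [0, 0, 0.33]]' --turn '[[0, 0, 0], [0, 0, 0], [0, 0, 0], [0, 0, 0], [0, 0, 0], [0, 0, 0], [0, 0, 0], [0, 0, 0], [0, 0, 0], [0, 0, 0]]' --claw '[-1, -1, -1, -1, -1, 1, 1, 1, 1, 1]' --force 80

```text
clock: 24.1
position: [0.429, 0.0593, -0.0218]
ee_rot: [0.001, 0.63, 0.776, 0.003]
contact_force: [-1.2, 3.3, 6.9]
width: 0.0477
gripper_force: 83.3
```

Request:
carry_out --delta_pos '[[0, 0, -0.05], [0, 0, -0.13], [0, 0, -0.24], [0, 0, -0.33], [0, 0, -0.33], [0, 0, -0.33]]' --turn '[[0, 0, 0], [0, 0, 0], [0, 0, 0], [0, 0, 0], [0, 0, 0], [0, 0, 0]]' --claw '[1, 1, 1, 1, 1, 1]'

```text
clock: 24.7
position: [0.4279, 0.0584, 0.1093]
ee_rot: [0.001, 0.63, 0.776, 0.002]
contact_force: [-0.6, -0.1, -4.7]
width: 0.0467
gripper_force: 84.1
```

Run:
```python
from h import *
p,r,s=pose();print(p,s['contact_force'],s['moment'],s['width'],s['clock'])
zt=p[2]+.052-.028+.048
cellrect(p[0],p[1],zt,cams=('wrist',),dz=.012);cellrect(p[0],p[1],zt,cams=('top','scene'),dz=.008)
hf=np.array([.6165,-.0101])+.015*np.array([-.197,.9804]);yb=np.array([-.197,.9804])
c=hf+.070*yb; g=c+.005*yb; D=down(11.4); print('target g',g)
plan([((*g,p[2]+.06),D),((*g,.035),D),((*g,.013),D)])
```

```text
[0.42791624 0.05844838 0.10926797] [-0.58594882 -0.12928835 -4.65608274] [ 0.00820275  0.02717859 -0.02772936] 0.04671648517610817 24.7
wrist 24585 0.1782 [array([423.9,  61.9]), array([91.3, 88.1]), np.float64(58.0)]
scene 342 0.1781 [array([434.1,  55.9]), array([ 82.2, 110.5]), np.float64(20.8)]
target g [0.59877  0.078136]
d [-0.04, 0.432, -0.156] t [-0.001, -0.005, 0.015] rows 3.7
d [0.0, 0.0, 0.336] t [0.0, 0.0, 0.0] rows 2.7
d [0.0, 0.0, 0.055] t [0.0, 0.0, 0.0] rows 0.4
```

Request:
carry_out --delta_pos '[[-0.006, 0.06, -0.05], [-0.016, 0.17, -0.1], [-0.027, 0.29, -0.12], [-0.036, 0.39, -0.12], [-0.04, 0.432, -0.12], [-0.04, 0.432, -0.12], [-0.04, 0.432, -0.12], [-0.04, 0.432, -0.12]]' --turn '[[0, 0, 0.015], [0, 0, 0.015], [0, 0, 0.015], [0, 0, 0.015], [0, -0.005, 0.015], [0, -0.005, 0.015], [0, -0.005, 0.015], [0, -0.005, 0.015]]' --claw '[1, 1, 1, 1, 1, 1, 1, 1]'

```text
clock: 25.65
position: [0.5983, 0.0782, 0.1561]
ee_rot: [0.0, 0.633, 0.774, -0.0]
contact_force: [0.5, 0.5, -2.9]
width: 0.0476
gripper_force: 84.5
```

Run:
```python
from h import *
snap('top');p,r,s=pose();print(p,s['contact_force'],s['clock'])
hc=np.array([.6165,-.0101]);yb=np.array([-.197,.9804]);xb=np.array([.9804,.197])
P=cloud(snap('scene'));q=P[...,:2]-hc;Y=q@yb-.015;X=q@xb;z=P[...,2]
zc=p[2]+.048
# +x face of the cell and far-end from scene camera
m=(Y>.03)&(Y<.115)&(abs(z-zc)<.015)&(X>0.01)&(X<.04); 
k=np.c_[X[m],Y[m]];print(m.sum(),np.percentile(X[m],[10,50,90]).round(4))
for a in range(20,130,12):
    mm=(abs(Y-a/1e3)<.006)&(abs(z-zc)<.012)&(abs(X)<.05); 
    if mm.sum()>3: print(a,mm.sum(),np.percentile(X[mm],[50,90]).round(4))
for c in ('top','wrist','scene'):
    P=cloud(snap(c));q=P[...,:2]-hc;Y=q@yb-.015;X=q@xb;z=P[...,2]
    m=(abs(z-zc-.024)<.006)&(abs(X)<.04)&(Y<.15)&(Y>-.01)
    if m.sum()>10: print(c,m.sum(),'Y',np.percentile(Y[m],[1,99]).round(4),'X',np.percentile(X[m],[1,99]).round(4))
    for w in manip.place_of(c,'cell')[:1]: print(c,np.round(w['point'],4),'bed', ((np.array(w['point'])[:2]-hc)@yb-.015).round(4),((np.array(w['point'])[:2]-hc)@xb).round(4),w['score'])
g=hc+.09*yb
plan([((*g,.04),down(11.4)),((*g,.014),down(11.4))])
```

```text
[0.59859756 0.07820216 0.15667979] [ 0.88310508 -0.05389576 -3.75892489] 25.7
179 [0.0194 0.0213 0.032 ]
20 18 [0.0193 0.0219]
32 27 [0.0211 0.023 ]
44 20 [0.021  0.0225]
68 8 [0.0328 0.0355]
80 24 [0.0321 0.0354]
92 32 [0.0216 0.0265]
104 27 [0.0206 0.0222]
116 31 [0.0208 0.0228]
128 37 [0.0003 0.0156]
top 201 Y [0.0352 0.1233] X [-0.0238  0.0117]
top [ 0.2973 -0.2256  0.0535] bed -0.1634 -0.3554 0.69
wrist 21057 Y [0.0531 0.12  ] X [-0.0277  0.0274]
wrist [0.6022 0.0705 0.2033] bed 0.0668 0.0019 0.91
scene 410 Y [0.0166 0.1211] X [-0.0282  0.0247]
scene [ 0.2983 -0.22    0.0549] bed -0.1581 -0.3533 0.95
d [0.001, -0.005, 0.295] t [0.008, 0.002, 0.0] rows 2.4
d [0.0, 0.0, 0.065] t [0.0, 0.0, 0.0] rows 0.5
```

Request:
carry_out --delta_pos '[[0, 0.001, 0.08], [0, 0.001, 0.17], [0, 0.001, 0.25], [0, 0.001, 0.3], [0, 0.001, 0.31], [0, 0.001, 0.31]]' --turn '[[0, 0, 0], [0, 0, 0], [0, 0, 0], [0, 0, 0], [0, 0, 0], [0, 0, 0]]' --claw '[1, 1, 1, 1, 1, 1]'

```text
clock: 26.65
position: [0.6012, 0.0783, 0.0333]
ee_rot: [0.001, 0.633, 0.774, 0.001]
contact_force: [0.2, -0.7, -4.4]
width: 0.0469
gripper_force: 84.4
```

Request:
carry_out --delta_pos '[[0, 0, 0.01], [0, 0, 0.02], [0, 0, 0.03], [0, 0, 0.03]]' --turn '[[0, 0, 0], [0, 0, 0], [0, 0, 0], [0, 0, 0]]' --claw '[1, 1, 1, 1]'

```text
clock: 27.05
position: [0.601, 0.0783, 0.0214]
ee_rot: [0.001, 0.633, 0.774, 0.001]
contact_force: [-0.1, 0.9, -3.4]
width: 0.047
gripper_force: 84.4
```

Request:
carry_out --delta_pos '[[0, 0, 0.006], [0, 0, 0.012], [0, 0, 0.016], [0, 0, 0.016]]' --turn '[[0, 0, 0], [0, 0, 0], [0, 0, 0], [0, 0, 0]]' --claw '[1, 1, 1, 1]'

```text
clock: 27.45
position: [0.6011, 0.0783, 0.0148]
ee_rot: [0.001, 0.633, 0.774, 0.001]
contact_force: [0.2, 0.6, -3.6]
width: 0.047
gripper_force: 84.4
```

Request:
carry_out --delta_pos '[[0, 0, 0.004], [0, 0, 0.006], [0, 0, 0.006]]' --turn '[[0, 0, 0], [0, 0, 0], [0, 0, 0]]' --claw '[1, 1, 1]'

```text
clock: 27.75
position: [0.6015, 0.0783, 0.0142]
ee_rot: [0.002, 0.633, 0.774, 0.001]
contact_force: [-1.8, -1.0, 4.7]
width: 0.0469
gripper_force: 85.5
```

Seated: contact came at exactly 36 mm above the bench grasp height. I'll release, rise and check.

Request:
carry_out --delta_pos '[[0, 0, 0], [0, 0, 0], [0, 0, 0], [0, 0, 0], [0, 0, -0.06], [0, 0, -0.18], [0, 0, -0.3], [0, 0, -0.36], [0, 0, -0.36]]' --turn '[[0, 0, 0], [0, 0, 0], [0, 0, 0], [0, 0, 0], [0, 0, 0], [0, 0, 0], [0, 0, 0], [0, 0, 0], [0, 0, 0]]' --claw '[-1, -1, -1, -1, -1, -1, -1, -1, -1]'

```text
clock: 28.65
position: [0.604, 0.0785, 0.1616]
ee_rot: [0.005, 0.633, 0.774, 0.004]
contact_force: [0.4, 0.2, 0.0]
width: 0.0851
gripper_force: 0.0
```

```bash
cat >> h.py <<'E'
hc=np.array([.6165,-.0101]);yb=np.array([-.197,.9804]);xb=np.array([.9804,.197])
def bed(P): q=P[...,:2]-hc; return q@xb,q@yb-.015,P[...,2]
def check(cams=('wrist','top','scene')):
    for c in cams:
        P=cloud(snap(c));X,Y,z=bed(P)
        m=(abs(z-.084)<.006)&(abs(X)<.035)&(Y>.003)&(Y<.16)
        if m.sum()>20: print(c,'cell top',m.sum(),np.median(z[m]).round(4),[np.round(q,1) for q in cv2.minAreaRect(np.c_[X[m],Y[m]].astype(np.float32)*1000)])
        m=(z>.09)&(z<.1)&(abs(X)<.02)&(Y<.09)&(Y>.005)
        if m.sum()>5: print('  valve',m.sum(),X[m].mean().round(4),Y[m].mean().round(4))
        m=(abs(z-.104)<.006)&(abs(X)<.045)&(Y>.08)&(Y<.27)
        if m.sum()>20: print('  tail',m.sum(),[np.round(q,1) for q in cv2.minAreaRect(np.c_[X[m],Y[m]].astype(np.float32)*1000)])
        m=(abs(z-.143)<.008)&(abs(X)<.045)&(Y>.08)&(Y<.27)
        if m.sum()>20: print('  knob',m.sum(),[np.round(q,1) for q in cv2.minAreaRect(np.c_[X[m],Y[m]].astype(np.float32)*1000)])
E
python3 - <<'E'
from h import *
check();p,r,s=pose();print(p,s['clock'])
E
```

```text
wrist cell top 6428 0.083 [array([ 2. , 80.7]), array([136.8,  48.5]), np.float64(90.0)]
  valve 375 0.0017 0.0368
  tail 5906 [array([  0.3, 179.3]), array([67.8, 59. ]), np.float64(0.6)]
  knob 3114 [array([  0.7, 178. ]), array([21.7, 62.4]), np.float64(17.9)]
top cell top 353 0.0841 [array([-3.9, 96.7]), array([122.9,  59.7]), np.float64(89.9)]
  valve 17 0.0022 0.0412
  tail 398 [array([ -0.6, 172.9]), array([47.2, 71.7]), np.float64(82.4)]
  knob 155 [array([  4.9, 172.6]), array([20.6, 45.5]), np.float64(33.7)]
scene cell top 621 0.0843 [array([ 1.8, 82.3]), array([156.7,  54.2]), np.float64(87.1)]
  valve 36 0.0011 0.0396
  tail 327 [array([  0.7, 181.1]), array([59.4, 69.6]), np.float64(89.2)]
  knob 180 [array([-1.000e-01,  1.807e+02]), array([24.5, 61.6]), np.float64(39.2)]
[0.59983851 0.07833146 0.15557409] 28.8
```

Run:
```python
from h import *
plan([((.5783,.1811,.16),down(37)),((.5783,.1811,.084),down(37))])
```

```text
d [0.262, -0.002, -0.011] t [0.002, 0.002, -0.853] rows 3.0
d [0.0, 0.0, 0.19] t [0.0, 0.0, 0.0] rows 1.5
```

Request:
carry_out --delta_pos '[[0.1, -0.001, -0.011], [0.2, -0.002, -0.011], [0.262, -0.002, -0.011], [0.262, -0.002, -0.011], [0.262, -0.002, -0.011], [0.262, -0.002, -0.011]]' --turn '[[0, 0, -0.25], [0, 0, -0.5], [0, 0, -0.75], [0, 0, -0.853], [0, 0, -0.853], [0, 0, -0.853]]' --claw '[-1, -1, -1, -1, -1, -1]'

```text
clock: 29.4
position: [0.5784, 0.1806, 0.1593]
ee_rot: [0.001, 0.447, 0.895, -0.0]
contact_force: [0.4, 0.7, 0.3]
width: 0.0854
gripper_force: 0.0
```

Run:
```python
from h import *
knob(.578,.181,cams=('wrist',))
plan([((.5783,.1811,.084),down(37))]);print(pose()[0])
```

```text
wrist knob 2250 [577.6 181.2] [21.5 64.8] yaw -51.3 theta 1.09
wrist tail 4444 [577.9 181.2] [68.1 59.2] 11.7
d [0.002, 0.0, 0.189] t [0.001, 0.003, -0.003] rows 1.5
[0.57873557 0.18037383 0.15966995]
```

Request:
carry_out --delta_pos '[[0.002, 0, 0.08], [0.002, 0, 0.16], [0.002, 0, 0.189], [0.002, 0, 0.189], [0.002, 0, 0.189], [0.002, 0, 0.189], [0.002, 0, 0.189], [0.002, 0, 0.189], [0.002, 0, 0.189], [0.002, 0, 0.189]]' --turn '[[0, 0, 0], [0, 0, 0], [0, 0, 0], [0, 0, 0], [0, 0, 0], [0, 0, 0], [0, 0, 0], [0, 0, 0], [0, 0, 0], [0, 0, 0]]' --claw '[-1, -1, -1, -0.3, 1, 1, 1, 1, 1, 1]' --force 60

```text
clock: 30.45
position: [0.5786, 0.1813, 0.0868]
ee_rot: [0.002, 0.446, 0.895, 0.0]
contact_force: [-3.4, -1.3, 5.2]
width: 0.0131
gripper_force: 59.6
```

Run:
```python
from h import *
p,r,s=pose();print(p,s['contact_force'],s['moment'],s['width'],s['gripper_force'])
for d in (.005,.01,.015,.022): print(d,(r.inv().apply(np.r_[-yb*d,0])/.4).round(4))
```

```text
[0.57857805 0.18131155 0.08676147] [-3.39193199 -1.2592749   5.19240944] [-0.22752338  0.44623672 -0.03002016] 0.013143000236868168 59.628424644470215
0.005 [-0.0113 -0.0054  0.    ]
0.01 [-0.0225 -0.0108  0.    ]
0.015 [-0.0338 -0.0162  0.0001]
0.022 [-0.0496 -0.0238  0.0001]
```

Request:
carry_out --delta_pos '[[-0.0113, -0.0054, 0], [-0.0225, -0.0108, 0], [-0.0338, -0.0162, 0], [-0.0405, -0.0194, 0], [-0.0405, -0.0194, 0]]' --turn '[[0, 0, 0], [0, 0, 0], [0, 0, 0], [0, 0, 0], [0, 0, 0]]' --claw '[1, 1, 1, 1, 1]'

```text
clock: 30.95
position: [0.582, 0.1643, 0.0867]
ee_rot: [0.001, 0.446, 0.895, 0.001]
contact_force: [-3.1, 1.0, 5.1]
width: 0.0131
gripper_force: 59.7
```

Request:
carry_out --delta_pos '[[-0.0034, -0.0016, 0], [-0.0068, -0.0032, 0], [-0.0068, -0.0032, 0]]' --turn '[[0, 0, 0], [0, 0, 0], [0, 0, 0]]' --claw '[1, 1, 1]'

```text
clock: 31.25
position: [0.5824, 0.1621, 0.0868]
ee_rot: [0.001, 0.446, 0.895, 0.001]
contact_force: [-3.5, 1.4, 5.8]
width: 0.0127
gripper_force: 59.6
```

Run:
```python
from h import *
p,r,s=pose();f=s['contact_force'];print(p,f,'fy',f[:2]@yb,'Y',(p[:2]-hc)@yb-.015)
check(('scene',))
```

```text
[0.58244132 0.16208862 0.0867564 ] [-3.54108404  1.36001649  5.77619649] fy 2.030953725854945 Y 0.16052328680848327
scene cell top 637 0.0842 [array([ 1. , 83.3]), array([156.8,  56. ]), np.float64(85.7)]
  valve 34 0.0011 0.0333
  tail 323 [array([  0.3, 161.9]), array([60.5, 66.3]), np.float64(88.7)]
  knob 95 [array([  6. , 164.5]), array([30. , 64.9]), np.float64(24.0)]
```

Request:
carry_out --delta_pos '[[-0.0034, -0.0016, 0], [-0.0068, -0.0032, 0], [-0.0068, -0.0032, 0]]' --turn '[[0, 0, 0], [0, 0, 0], [0, 0, 0]]' --claw '[1, 1, 1]'

```text
clock: 31.6
position: [0.583, 0.1592, 0.0868]
ee_rot: [0.001, 0.446, 0.895, 0.001]
contact_force: [-3.0, 2.6, 5.7]
width: 0.0128
gripper_force: 59.7
```

Request:
carry_out --delta_pos '[[-0.0023, -0.0011, 0], [-0.0045, -0.0022, 0], [-0.0045, -0.0022, 0]]' --turn '[[0, 0, 0], [0, 0, 0], [0, 0, 0]]' --claw '[1, 1, 1]'

```text
clock: 31.9
position: [0.5834, 0.1573, 0.0868]
ee_rot: [0.001, 0.446, 0.895, 0.001]
contact_force: [-2.8, 2.3, 5.7]
width: 0.013
gripper_force: 59.7
```

Request:
carry_out --delta_pos '[[-0.0023, -0.0011, 0], [-0.0045, -0.0022, 0], [-0.0045, -0.0022, 0]]' --turn '[[0, 0, 0], [0, 0, 0], [0, 0, 0]]' --claw '[1, 1, 1]'

```text
clock: 32.2
position: [0.5837, 0.1559, 0.0868]
ee_rot: [0.001, 0.446, 0.895, 0.002]
contact_force: [-3.2, 4.1, 5.2]
width: 0.013
gripper_force: 59.7
```

Run:
```python
from h import *
p,r,s=pose();f=s['contact_force'];print(p,f,'fy',f[:2]@yb,'Y',(p[:2]-hc)@yb-.015)
check(('scene',))
```

```text
[0.58373211 0.15593447 0.08679245] [-3.23255827  4.06930386  5.24025738] fy 4.626359489359397 Y 0.1542354688893917
scene cell top 638 0.0845 [array([ 2.5, 82.4]), array([157.1,  53.9]), np.float64(86.6)]
  valve 36 0.0012 0.0293
  tail 313 [array([  1.5, 155.2]), array([59.5, 65.6]), np.float64(89.7)]
  knob 93 [array([  5.7, 159.2]), array([30.3, 64.9]), np.float64(25.3)]
```

Request:
carry_out --delta_pos '[[-0.0023, -0.0011, 0], [-0.0045, -0.0022, 0], [-0.0045, -0.0022, 0]]' --turn '[[0, 0, 0], [0, 0, 0], [0, 0, 0]]' --claw '[1, 1, 1]'

```text
clock: 32.55
position: [0.584, 0.1546, 0.0868]
ee_rot: [0.0, 0.446, 0.895, 0.002]
contact_force: [-3.8, 4.7, 5.4]
width: 0.0132
gripper_force: 59.6
```

Request:
carry_out --delta_pos '[[-0.0023, -0.0011, 0], [-0.0045, -0.0022, 0], [-0.0045, -0.0022, 0]]' --turn '[[0, 0, 0], [0, 0, 0], [0, 0, 0]]' --claw '[1, 1, 1]'

```text
clock: 32.85
position: [0.5843, 0.1533, 0.0868]
ee_rot: [0.0, 0.447, 0.895, 0.003]
contact_force: [-3.8, 7.2, 6.2]
width: 0.0129
gripper_force: 59.6
```

Run:
```python
from h import *
p,r,s=pose();f=s['contact_force'];print(p,f,'fy',f[:2]@yb,'Y',(p[:2]-hc)@yb-.015)
check(('scene',))
```

```text
[0.58426635 0.15333232 0.08678466] [-3.81060534  7.20792464  6.19401006] fy 7.817338573437507 Y 0.1515790725436975
scene cell top 647 0.0845 [array([ 2.4, 81.9]), array([158.8,  57.4]), np.float64(86.0)]
  valve 41 0.0015 0.0277
  tail 317 [array([ -0.2, 153.2]), array([68.2, 59.9]), np.float64(0.8)]
  knob 91 [array([  5.9, 156.5]), array([27.1, 65. ]), np.float64(24.4)]
```

Request:
carry_out --delta_pos '[[-0.0023, -0.0011, 0], [-0.005, -0.0024, 0], [-0.005, -0.0024, 0]]' --turn '[[0, 0, 0], [0, 0, 0], [0, 0, 0]]' --claw '[1, 1, 1]'

```text
clock: 33.2
position: [0.5846, 0.1518, 0.0868]
ee_rot: [-0.0, 0.447, 0.895, 0.003]
contact_force: [-4.8, 9.1, 6.1]
width: 0.0128
gripper_force: 59.6
```

Request:
carry_out --delta_pos '[[0, 0, 0], [0, 0, 0], [0, 0, 0], [0, 0, 0], [0, 0, 0]]' --turn '[[0, 0, 0.25], [0, 0, 0.5], [0, 0, 0.75], [0, 0, 1], [0, 0, 1]]' --claw '[1, 1, 1, 1, 1]'

```text
clock: 33.7
position: [0.5847, 0.1519, 0.0868]
ee_rot: [-0.001, 0.664, 0.748, 0.003]
contact_force: [-3.2, 8.7, 5.5]
width: 0.0129
gripper_force: 59.6
```

Request:
carry_out --delta_pos '[[0, 0, 0], [0, 0, 0], [0, 0, 0], [0, 0, 0], [0, 0, 0]]' --turn '[[0, 0, 0.25], [0, 0, 0.5], [0, 0, 0.75], [0, 0, 1], [0, 0, 1]]' --claw '[1, 1, 1, 1, 1]'

```text
clock: 34.2
position: [0.5849, 0.1518, 0.0868]
ee_rot: [-0.002, 0.835, 0.551, 0.003]
contact_force: [-3.1, 8.6, 5.3]
width: 0.0129
gripper_force: 59.6
```

Run:
```python
from h import *
p,r,s=pose();f=s['contact_force'];print(p,f,s['moment'],'fy',f[:2]@yb,'Y',(p[:2]-hc)@yb-.015,'xyaw',np.degrees(np.arctan2(*r.as_matrix()[[1,0],0])),s['width'])
check(('scene',))
```

```text
[0.58490933 0.15180438 0.0868183 ] [-3.11479966  8.63410238  5.34246457] [ 1.07115397  0.63888148 -0.01539248] fy 9.07848951037028 Y 0.14995441725009917 xyaw 66.83100330839117 0.012872061857270273
scene cell top 641 0.0843 [array([ 2.5, 82.1]), array([155.8,  55.3]), np.float64(86.9)]
  valve 40 0.0018 0.029
  tail 305 [array([  0.5, 151.1]), array([67.8, 60. ]), np.float64(0.3)]
  knob 120 [array([  8.7, 156.5]), array([35.2, 38.3]), np.float64(24.8)]
```

Knob at about 2.17 rad with the nose about 5 mm in. I'll release, back off and check.

Request:
carry_out --delta_pos '[[0, 0, 0], [0, 0, 0], [0, 0, 0], [0, 0, 0], [0, 0, -0.08], [0, 0, -0.2], [0, 0, -0.3], [0, 0, -0.3]]' --turn '[[0, 0, 0], [0, 0, 0], [0, 0, 0], [0, 0, 0], [0, 0, 0], [0, 0, 0], [0, 0, 0], [0, 0, 0]]' --claw '[-0.3, -0.3, -0.3, -0.3, -0.3, -0.3, -0.3, -0.3]'

```text
clock: 35.05
position: [0.5895, 0.1483, 0.2122]
ee_rot: [0.004, 0.834, 0.552, 0.007]
contact_force: [0.2, -0.1, 0.4]
width: 0.0552
gripper_force: 0.0
```

Request:
carry_out --delta_pos '[[-0.1, 0, -0.1], [-0.2, 0, -0.2], [-0.2, 0, -0.2], [-0.2, 0, -0.2]]' --turn '[[0, 0, 0], [0, 0, 0], [0, 0, 0], [0, 0, 0]]' --claw '[-0.3, -0.3, -0.3, -0.3]'

```text
clock: 35.45
position: [0.5543, 0.0734, 0.2868]
ee_rot: [0.002, 0.835, 0.551, 0.003]
contact_force: [0.5, 0.4, -0.1]
width: 0.0555
gripper_force: 0.0
```

Run:
```python
from h import *
p,r,s=pose();print(p,s['contact_force'],s['clock'])
check(('wrist','scene','top')); knob(.5845,.152,cams=('wrist','scene'))
for c in ('wrist','scene','top'):
    P=cloud(snap(c));X,Y,z=bed(P);m=(abs(z-.084)<.004)&(abs(X)<.03)&(Y>.02)&(Y<.1)
    if m.sum()>20: print(c,'cell X',np.percentile(X[m],[2,98]).round(4),[np.round(q,2) for q in cv2.minAreaRect(np.c_[X[m],Y[m]].astype(np.float32)*1000)])
e=snap('wrist');cv2.imwrite('pics/end.png',e['image'][:,:,::-1])
```

```text
[0.55433342 0.07338458 0.28682557] [ 0.53917112  0.4211217  -0.05763792] 35.45
wrist cell top 3242 0.083 [array([ 2.6, 61.3]), array([ 49.2, 116.2]), np.float64(0.4)]
  valve 184 0.0024 0.0272
  tail 2371 [array([1.0e-01, 1.5e+02]), array([68.1, 59.8]), np.float64(0.5)]
  knob 1110 [array([ -0. , 150.3]), array([64.9, 21.8]), np.float64(64.7)]
scene cell top 642 0.0842 [array([ 2.7, 82.5]), array([157.2,  55.4]), np.float64(85.9)]
  valve 37 0.0005 0.0314
  tail 354 [array([1.000e-01, 1.516e+02]), array([67.4, 60.1]), np.float64(0.6)]
  knob 161 [array([ -1.1, 151.8]), array([67. , 21.9]), np.float64(60.5)]
top cell top 66 0.0839 [array([-25.9,  93.9]), array([ 19. , 128.6]), np.float64(15.0)]
  tail 334 [array([  0.4, 157.3]), array([67.4, 47.9]), np.float64(0.8)]
  knob 168 [array([  1.3, 153.8]), array([58.4, 20.9]), np.float64(63.0)]
wrist knob 1126 [584.2 152. ] [64.6 21.6] yaw 66.8 theta 2.17
wrist tail 2479 [584.1 151.8] [68.7 60.5] 11.3
scene knob 158 [583.  153.1] [64.7 21.9] yaw 75.2 theta 2.03
scene tail 373 [583.8 153. ] [72.1 60.2] 13.0
wrist cell X [-0.0206  0.0254] [array([ 2.34, 60.01]), array([79.93, 48.28]), np.float64(89.82)]
scene cell X [-0.022   0.0247] [array([ 0.49, 59.99]), array([79.44, 50.46]), np.float64(89.64)]
top cell X [-0.0213 -0.001 ] [array([-15.33,  41.9 ]), array([16.22, 27.72]), np.float64(49.27)]
```

View pics/end.png

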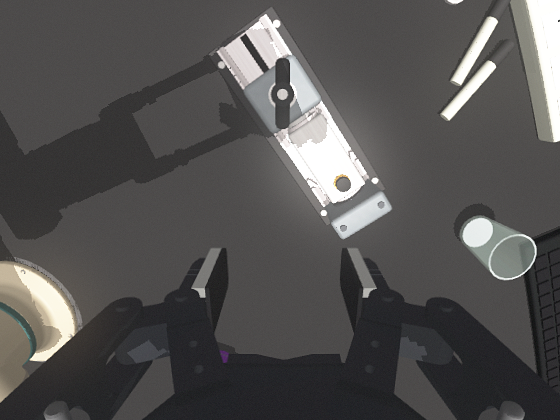

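The last picture shows the cell lying in the trough with its valve cap up at (343,184), against the nose at (305,120), and the knob turned at (282,93). The tailstock has not moved since release and the robot is clear, so I'm handing in.

```bash
python3 -c "
from rig import manip
print(manip.sign_off())"
```

```text
the job is handed in; nothing more can be done
None
```

I loaded the tall cell into the cradle and handed the job in at about 36 s: valve up, against the stop, nose about 5 mm in, knob tight at about 2.17 rad, arm clear; no verdict came back.

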